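# Fit a countersink cutter to the tilted bench spindle

### The arm

A 6-joint arm with a two-finger parallel gripper is mounted at the origin on a cart in front of the work surface, level with it; the furniture and walls round the work are solid. World frame = base frame: x ahead of the robot, y to its left, z up, the work surface at z = 0. Lengths are in mm, angles in rad, forces in N, time in s.
With the tool pointing down it reaches from about 300 to 775 mm from the base axis. Payload 14.6 kg.
Tool frame: the origin (TCP) lies at the very end of the fingers, on their centre line; the grasp point (between the pads) lies manip.grasp_offset behind it (manip.grasp_offset is the distance from the TCP to the grasp point, in mm); z points along the fingers, y is the direction in which the jaws open and shut (so a half turn about z gives the same grasp; the last joint's range is limited). The gripper opens to 94 mm and grips with 3 to 60 N. Pads are 16 mm wide; open, the fingers measure 119 mm over their backs; the gripper's body (75 mm by 177 mm) begins 78 mm behind the grasp point.
Start: joints at [-1.331, 0.3, 1.521, -0, 1.321, -0.067], TCP at [166.098, -524.31, 205.446] pointing down, gripper open.
Joint ranges: [-3.03, 3.03], [-0.79, 2.21], [0.23, 2.52], [-1.04, 4.18], [0, 3.07], [-2.55, 2.55]. Speed limits (rad/s): [2.22, 2.22, 2.57, 3.14, 3.14, 3.14].

### API

Orientations are given as [roll, pitch, yaw] about the fixed x, y, z axes, in that order (R = Rz(yaw) Ry(pitch) Rx(roll)).
In Python, from cell import manip gives the robot as it stands.
- The arm moves only by the tool send_rows, never from a script. Its argument "commands" is a list of rows, each a list of 2 entries, a list of its own where there are three numbers: the shift along the tool's x, y, z in m, then the turn about the tool's z in rad. A call has exactly 8 rows; each row is the pose to reach, as a shift and turn from the pose commanded when the call began, along the tool's axes at that moment; what a row does not reach only later rows make up. A row lasts 1/12 s, in which the tool goes at most 41.7 mm and 7.16 degrees, less where a joint would pass 70% of its speed; a pose out of reach is approached as far as the arm can. A call with a gripper value outside its range is refused whole. "hand" is the closure, from -1 (fully open) to 1 (shut), so that 0 is half open, set as the call begins (left out, the last holds). The fingers move at their own pace and stop on an object; "force" is the grip in N (left out, the last holds). Time passes only in rows, so rows that repeat a pose let the fingers close, or fill a call up. It gives the time, the measured TCP pose, the force and the opening at its end, in the units of the state.
- manip.read_state(): the state, without advancing time (a new reading comes with each control period).
- manip.camera(name): name is "scene" or "top" or "wrist"; returns the picture (384x512x3 uint8, red, green, blue); there is no depth.
- manip.camera_model(name): a dict with "K" (3x3 intrinsics, pixels), "k1" (the pictures are not rectified: a ray, as slopes to the right and down, at radius r is drawn at 1 + k1 r^2 times it, then the intrinsics apply), "eye" and "attitude" of the camera in the world; the wrist camera has in their place "mount" (4x4, takes a point from camera to tool coordinates, whose origin is the TCP and whose axes are the flange's). Camera axes: x right, y down, z forward; pixel columns grow to the right and rows downward; lengths in mm; the calibration is good to about 2 mm. A picture is of the moment at which its call begins: read the wrist's pose just before it. camera_model takes no time and is no camera call.
- manip.sign_off(): hands the job in, once; it reports no verdict.
The state is a dict: "clock": time; "joints": joint angles; "qd": joint speeds; "effort": joint torques, N m; "eef_pos": TCP position; "eef_rot": TCP orientation; "wrist_force": force on the tool from outside, world axes, zero at the start; "moment": the same for the moment, N m; "finger_gap": finger opening in mm.
Only numpy, scipy, OpenCV 4.12 (cv2) and the standard library are available. Lean on these libraries where they do the work, as an engineer would, in place of code of your own. Each camera call takes 0.05 s, during which the arm holds its last target.

### The job

Take the cone-headed cutter out of the wooden rack and push its shank fully home into the collet of the tilted bench spindle, until the spring catch snaps into the shank's groove. Then let go of it and turn the three-armed collet nut clockwise (seen looking into the collet) until it is firmly tight on the shank and holds it. Leave the ball-headed cutter in the rack and do not knock the other things about.

Things in the scene. Friction and masses are not known exactly. Their poses are not given: they have to be found in the camera images.
- cone_cutter: Steel cutter to fit, 117 mm, 0.25 kg, upright in a rack hole, pointed 90-degree cone on top. Origin: centre of the shank's foot; z along it to the head. From the foot: bevel 0-4 mm (diameter 10 to 16), 16 mm dia. to 12, groove of 11 mm dia. at 12-20, shank of 16 mm dia. 20-60, collar of 30 mm dia. 60-66, round body of 26 mm dia. 66-102 (grip here), cone to 117. Its yaw does not matter.
- ball_cutter: The other cutter: same shank, collar and body, but a ball-shaped top (115 mm long). It stays in the rack's other hole. Origin and z as for cone_cutter.
- rack: Fixed wooden block, 60 (its x) x 130 (its y) x 62 mm high, with two upright 20 mm holes on its y axis, 33 mm to either side of the centre. The cutters' collars rest on its top, their feet 2 mm above the bench. Origin: centre of its underside.
- spindle: Fixed bench spindle; steel base plate 120 x 110 x 12 mm, two grey cheeks, tilted head between them. Origin: centre of its underside; its front, to which the head leans, is its -x.
- spindle_head: Round grey head, 60 mm dia., leaning 30 degrees from vertical to the front. Origin: centre of the bore's bottom, where the foot of a fully home shank rests, 80 mm above the bench; z up the axis, out of the mouth; y level. Bore 18 mm wide at 0-34 mm from its bottom, jaws at 38-56 mm (21 mm apart when open), nut at 35-58 mm (49 mm dia., hole about 25 mm). A home cutter's collar is 2 mm above the nut.
- catch (a joint): Spring catch in the head's side (small knob at the head's -y), travel in m: 0 sprung in, up to 0.005 pushed out. It meets the shank's foot about 14 mm before home; passing it takes a push of about 8 to 14 N along the axis. It snaps into the groove about 1.5 mm before home and then blocks the shank's way out.
- jaw_a: One of four brass collet jaws, 90 degrees apart, inside the nut, which drives them inwards together. Origin: on the head's axis 38 mm above the bore's bottom when fully open; it moves with the jaw (1.4 mm per rad of nut).
- bar_a (a point): Centre of the 14 mm black ball ending the first of the nut's three arms: round bars 8 mm thick, 120 degrees apart, square to the head's axis, 47 mm above the bore's bottom; ball centres 80 mm from the axis, bars free to push 26-72 mm from it. The nut turns against a steady 0.35 N m friction (5.5 N at 64 mm) and stays where it is left.
- bar_b (a point): The same point on the second arm. The nut starts loose, at a varying angle; it tightens clockwise, seen looking down into the mouth. The jaws meet the shank after about 1.4 to 1.8 rad, so one arm must be left and another taken up.
- bar_c (a point): The same point on the third arm. Once the jaws meet the shank the nut stiffens quickly; it is firmly tight when an arm pushed 64 mm from the axis resists with 11 to 13 N, about 0.5 rad after the jaws meet the shank. Harder is not needed.
- clay: Grey block of clay, 65 x 97 x 49 mm, lying behind the work; leave it alone. Origin: centre of its underside.
- the_pliers: Blue-handled pliers, 53 x 156 x 14 mm, lying near the rack; leave them alone. Origin: centre of the underside.
- snips: Small cutting snips, 38 x 123 x 11 mm, lying to the right; leave them alone. Origin: centre of the underside.
Things that resemble listed ones, but are neither listed nor needed, are in the scene too. What is shaped like the cone_cutter but green or orange is not meant.

How it is judged (in metres and radians):
On the way, in this order (a step that is already met when the one before it is completed fails the run):
1. the cone-headed cutter is fully home in the collet and the spring catch has snapped in, before the jaws grip it (distance between cone_cutter and spindle_head below 0.004 m and angle between the z axis of cone_cutter and the z axis of spindle_head, either way round below 0.08 rad and value of joint catch below 0.0012 m and contact force between jaw_a and cone_cutter below 10 N), for 0.2 s.
2. the nut is tightened with the cutter let go, and the jaws grip it with more than 25 N each (distance between cone_cutter and spindle_head below 0.004 m and angle between the z axis of cone_cutter and the z axis of spindle_head, either way round below 0.08 rad and value of joint catch below 0.0012 m and contact force between jaw_a and cone_cutter above 25 N and contact force between the fingers and cone_cutter below 0.5 N), for 0.2 s.
At the end, for the whole second after the job is handed in: The cone-headed cutter is home in the collet (foot within 4 mm of the bore's bottom, axis within 0.08 rad), the spring catch is in (under 1.2 mm), the jaws grip it with over 25 N each, it is at rest, and the ball-headed cutter still stands in the rack (moved under 12 mm) (distance between cone_cutter and spindle_head below 0.004 m and angle between the z axis of cone_cutter and the z axis of spindle_head, either way round below 0.08 rad and value of joint catch below 0.0012 m and contact force between jaw_a and cone_cutter above 25 N and linear speed of cone_cutter below 0.01 m/s and distance of ball_cutter from where it was at the start of the episode below 0.012 m); the robot touches nothing.
It fails at once if the ball-headed cutter is moved by more than 12 mm (distance of ball_cutter from where it was at the start of the episode above 0.012 m).
It fails at once if the clay, the pliers or the snips are pushed more than 30 mm (distance of any of clay, the_pliers, snips from where it was at the start of the episode above 0.03 m).
It also fails if it takes over 67 s, if anything falls off the work surface, if the arm or the gripper's body presses on something with over 40 N, if the wrist force passes 120 N, or if a joint passes its speed limit or range.

## Working session

There is one attempt and no reset: what is moved stays moved. The work goes in short steps, Python scripts to look and compute and a tool call to move; the robot and the scene stay as the last step left them, time stands still between calls to the robot, and variables do not carry over. Pictures are saved under pics/ and viewed, and the job is handed in when it is done.

Besides the shell and the picture viewer there is one more tool, called after ">>>" as name([rows], argument=value, ...), one row to a line, values as JSON. send_rows: Moves the arm, as the interface text tells. Its arguments: {"type":"object","properties":{"commands":{"type":"array","items":{"type":"array"}},"hand":{"type":"number"},"force":{"type":"number"}},"required":["commands"]}

```bash
ls; mkdir -p pics; python3 - <<'E'
from cell import manip
import cv2
s=manip.read_state(); print(s, manip.grasp_offset)
for n in ["scene","top","wrist"]:
    im=manip.camera(n); cv2.imwrite(f"pics/{n}0.png",im[:,:,::-1]); 
    m=manip.camera_model(n); print(n,m)
E
```

```text
pics
{'clock': 0.0, 'joints': array([-1.33059696e+00,  3.00450919e-01,  1.52158389e+00, -3.42591365e-05,
        1.32071250e+00, -6.66206434e-02]), 'qd': array([-1.12098299e-03,  2.45580371e-04,  4.78380107e-04,  4.06766057e-04,
        2.55639872e-05, -6.66760151e-04]), 'effort': array([ 3.92881979e-03, -5.31799972e+01, -3.52734983e+01,  7.10188597e-02,
        2.44167808e-02, -1.38293476e-04]), 'eef_pos': array([ 166.02967731, -524.06050981,  204.89621542]), 'eef_rot': array([-3.14043835e+00, -4.37572428e-05,  3.06828482e-01]), 'wrist_force': array([ 0.14319159,  0.11018975, -0.30772482]), 'moment': array([-0.02808654, -0.0030225 , -0.04705191]), 'finger_gap': 94.33972298770615} 18.8
scene {'K': array([[456.85981437,   0.        , 259.38594385],
       [  0.        , 456.85981437, 189.49367974],
       [  0.        ,   0.        ,   1.        ]]), 'k1': -0.050884116179681554, 'eye': array([-133.80312915, 1082.74770212,  748.91802572]), 'attitude': array([-2.12879716,  0.01940032, -2.55599545])}
top {'K': array([[393.24986549,   0.        , 253.39981358],
       [  0.        , 393.24986549, 195.2986657 ],
       [  0.        ,   0.        ,   1.        ]]), 'k1': -0.13542010689260012, 'eye': array([ 242.95122375,  243.66841573, 1286.39902667]), 'attitude': array([-2.96140799, -0.00964023, -1.58504062])}
wrist {'K': array([[288.99273252,   0.        , 253.09281698],
       [  0.        , 288.99273252, 189.24153447],
       [  0.        ,   0.        ,   1.        ]]), 'k1': -0.05013791597132485, 'mount': array([[-1.80707495e-04, -9.66393020e-01, -2.57069054e-01,
         7.44667725e+01],
       [ 9.99999982e-01, -1.60833593e-04, -9.83355645e-05,
        -1.33291125e+00],
       [ 5.36854635e-05, -2.57069067e-01,  9.66393032e-01,
        -1.79934304e+02],
       [ 0.00000000e+00,  0.00000000e+00,  0.00000000e+00,
         1.00000000e+00]])}
```

View pics/scene0.png

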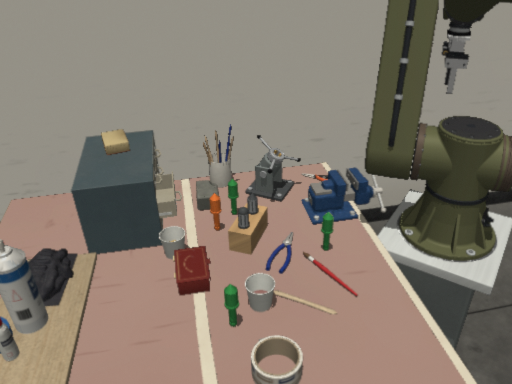

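View pics/top0.png

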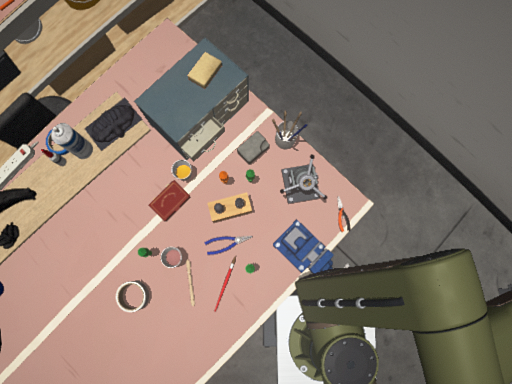

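View pics/wrist0.png

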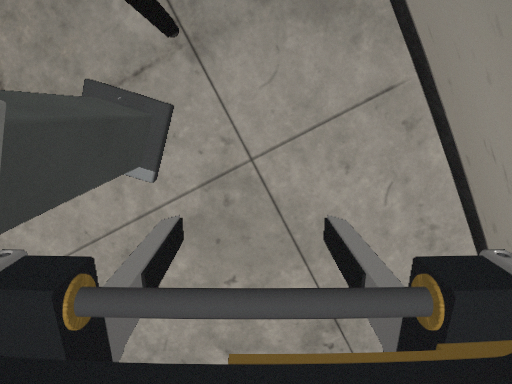

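```bash
cat > h.py <<'E'
import numpy as np, cv2
from cell import manip
from scipy.spatial.transform import Rotation as R
from scipy.optimize import least_squares
CM={n:manip.camera_model(n) for n in("scene","top","wrist")}
def rot(rpy): return R.from_euler('xyz',rpy).as_matrix()
def pose(n,st=None):
    m=CM[n]
    if n!="wrist": return rot(m['attitude']),np.array(m['eye'])
    T=m['mount']; Rt=rot(st['eef_rot']); return Rt@T[:3,:3],Rt@T[:3,3]+st['eef_pos']
def proj(n,P,st=None):
    m=CM[n];A,e=pose(n,st); c=(np.atleast_2d(P)-e)@A
    s=c[:,:2]/c[:,2:]; r2=(s**2).sum(1,keepdims=True); s=s*(1+m['k1']*r2)
    return s@np.diag([m['K'][0,0],m['K'][1,1]])+m['K'][:2,2]
def ray(n,uv,st=None):
    m=CM[n];A,e=pose(n,st); d=(np.array(uv,float)-m['K'][:2,2])/m['K'][0,0]; s=d.copy()
    for _ in range(20): s=d/(1+m['k1']*(s@s))
    v=A@np.array([*s,1]); return e,v/np.linalg.norm(v)
def atz(n,uv,z,st=None):
    e,v=ray(n,uv,st); return e+v*(z-e[2])/v[2]
def tri(obs):  # list of (cam,uv,st)
    M=np.zeros((3,3));b=np.zeros(3);rs=[]
    for o in obs:
        e,v=ray(*o);P=np.eye(3)-np.outer(v,v);M+=P;b+=P@e;rs.append((e,P))
    x=np.linalg.solve(M,b); return x,[np.linalg.norm(P@(x-e)) for e,P in rs]
def crop(src,x,y,w,h,k,out):
    im=cv2.imread(src)[y:y+h,x:x+w]; cv2.imwrite(out,cv2.resize(im,None,fx=k,fy=k,interpolation=cv2.INTER_CUBIC))
E
python3 - <<'E'
from h import *
crop("pics/top0.png",200,120,160,120,5,"pics/t1.png")
crop("pics/scene0.png",190,125,160,130,4.5,"pics/s1.png")
E
```

```text
(no output)
```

View pics/t1.png

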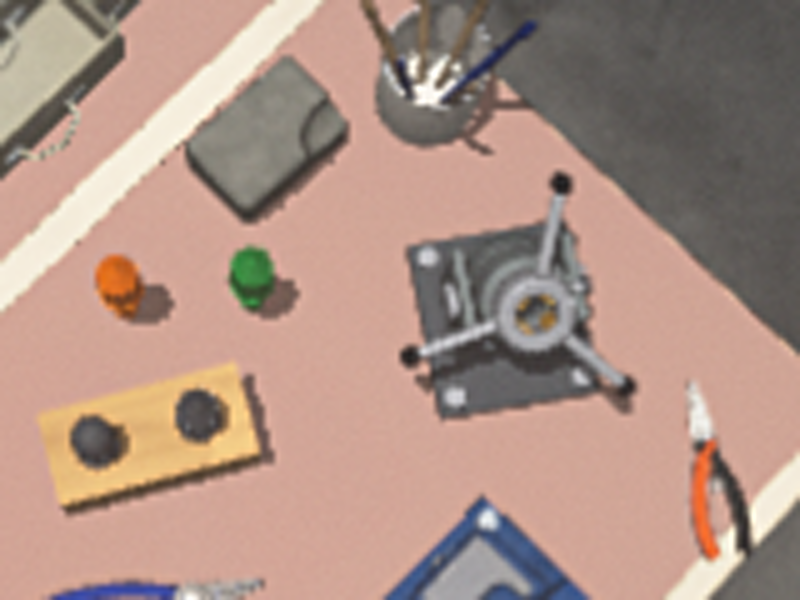

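View pics/s1.png

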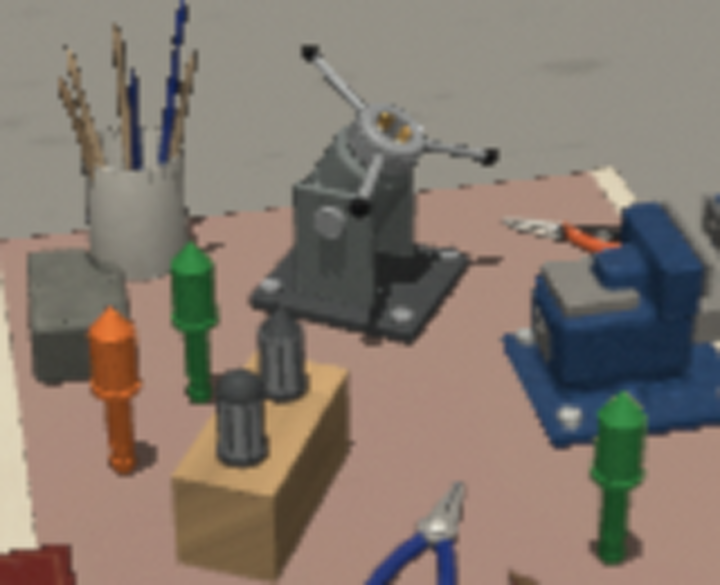

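```bash
cat > fit.py <<'E'
from h import *
T=lambda x,y:("top",(200+x/5-.4,120+y/5-.4)); S=lambda x,y:("scene",(190+x/4.5-.39,125+y/4.5-.39))
tb=[T(561,184),T(410,356),T(626,385)]; sb=[S(310,53),S(490,157),S(360,208)]
if __name__=="__main__":
    for i,a in enumerate(tb):
        for j,b in enumerate(sb):
            x,r=tri([a,b]); print(i,j,x.round(1),np.round(r,1))
    print("tops: cone", tri([T(200,412),S(280,312)]), "ball",tri([T(97,441),S(240,375)]))
    for c in [(40,415),(235,365),(262,458),(65,503)]: print("rack",atz(*T(*c),62).round(1))
    for c in [(408,247),(560,222),(597,390),(440,418)]: print("base",atz(*T(*c),12).round(1))
    # spindle fit: origin bx,by,yaw; balls angle; 
    A=[tb,sb]
E
python3 fit.py
```

```text
0 0 [564.2  54.4 160.5] [0.7 0.7]
0 1 [518.1  21.1  98.2] [65.7 65.7]
0 2 [577.7  21.1  27.6] [25.5 25.5]
1 0 [465.8 163.5 226.4] [21. 21.]
1 1 [425.2 133.2 164.9] [36.7 36.7]
1 2 [469.4 143.4 113.5] [0.1 0.1]
2 0 [489.5  57.3 178.7] [60.9 60.9]
2 1 [453.1   7.2  91.9] [0.4 0.4]
2 2 [498.9  19.1  42.2] [42.5 42.5]
tops: cone (array([438.2862946 , 272.59597864, 116.60469288]), [np.float64(2.7460717599391775), np.float64(2.746071759939132)]) ball (array([421.85588806, 335.01835068, 115.00292398]), [np.float64(3.0376228556765486), np.float64(3.0376228556764864)])
rack [444.2 373.6  62. ]
rack [474.8 250.1  62. ]
rack [415.1 233.8  62. ]
rack [388.1 357.6  62. ]
base [563.1 133.9  12. ]
base [579.4  31.   12. ]
base [464.5  11.1  12. ]
base [447.1 116.   12. ]
```

```bash
cat > fit2.py <<'E'
from fit import *
def frame(yaw):
    # spindle x axis dir yaw; z axis leans to -x
    Rz=R.from_euler('z',yaw).as_matrix(); return Rz@R.from_euler('y',-np.pi/6).as_matrix()
def balls(p):
    F=frame(p[2]); o=np.array([p[0],p[1],80])
    return np.array([o+F@np.array([80*np.cos(p[3]+k*2*np.pi/3),80*np.sin(p[3]+k*2*np.pi/3),47]) for k in range(3)])
if __name__=="__main__":
    pair=[(0,0),(1,2),(2,1)]
    def res(p):
        B=balls(p); r=[]
        for k,(i,j) in enumerate(pair):
            r+=list(proj("top",B[k])[0]-tb[i][1]); r+=list(proj("scene",B[k])[0]-sb[j][1])
        return np.array(r)
    best=min((least_squares(res,[515,70,y0,a]) for y0 in (-.3,0,.3) for a in np.arange(0,6.2,1)),key=lambda s:s.cost)
    p=best.x;print(p,best.cost,best.fun.round(1)); F=frame(p[2]); print(F.round(3)); print(balls(p).round(1))
    o=np.array([p[0],p[1],80]); print("mouth58",o+F[:,2]*58,"tiphome",o+F[:,2]*117)
    print(proj("top",o+F[:,2]*58),proj("scene",o+F[:,2]*58))
E
python3 fit2.py
```

```text
[ 5.19256664e+02  7.13574075e+01  1.53050064e-01 -3.12095670e-01] 0.23338854173207987 [ 0.1 -0.3  0.2  0.4  0.1 -0.1  0.   0.3  0.1  0.1 -0.2  0.2]
[[ 0.856 -0.152 -0.494]
 [ 0.132  0.988 -0.076]
 [ 0.5    0.     0.866]]
[[564.9  53.5 158.8]
 [469.7 142.9 112.3]
 [453.4   6.9  91. ]]
mouth58 [490.59565461  66.93626336 130.22947342] tiphome [461.44048944  62.43889256 181.32497224]
[[307.07866583 182.51149783]] [[277.49835603 153.0055238 ]]
```

```bash
python3 - <<'E'
from fit2 import *
print("green",tri([T(252,262),S(193,245)]),"orange",tri([T(118,270),S(111,309)]))
print("green2 (front)", )
print("pen blue",tri([T(530,28),S(182,8)]))
print("cup rim center", tri([T(432,85),S(138,175)]))
for c,z in [((188,150),49),((290,55),49),((348,128),49),((250,218),49),((484,497),20),((690,385),5),((740,550),5),((260,583),5),((535,25),230),((480,0),200),((375,0),200)]: print(c,atz(*T(*c),z).round(0))
E
```

```text
green (array([528.46436611, 238.72794774, 116.43848988]), [np.float64(0.0140168078226398), np.float64(0.014016807822776386)]) orange (array([525.32182373, 321.1862524 , 116.00848217]), [np.float64(0.8696701768577468), np.float64(0.8696701768578168)])
green2 (front)
pen blue (array([656.11275789,  71.67568053, 178.41400209]), [np.float64(0.8461745638926861), np.float64(0.8461745638924896)])
cup rim center (array([659.57038982, 122.20324125,  71.81030409]), [np.float64(3.7592380756289367), np.float64(3.759238075628919)])
(188, 150) [621. 279.  49.]
(290, 55) [686. 212.  49.]
(348, 128) [635. 174.  49.]
(250, 218) [574. 239.  49.]
(484, 497) [393.  90.  20.]
(690, 385) [468. -53.   5.]
(740, 550) [357. -81.   5.]
(260, 583) [341. 236.   5.]
(535, 25) [638.  76. 230.]
(480, 0) [665. 103. 200.]
(375, 0) [665. 165. 200.]
```

```bash
cat > mv.py <<'E'
import sys
from h import *
def go(x,y,z,yaw=None):
    s=manip.read_state(); Rt=rot(s['eef_rot']); d=Rt.T@(np.array([x,y,z])-s['eef_pos'])
    cy=s['eef_rot'][2]; t=0 if yaw is None else -(yaw-cy)
    print("t%.2f pos %s rpy %s F %s gap %.1f j6 %.2f"%(s['clock'],s['eef_pos'].round(1),s['eef_rot'].round(3),s['wrist_force'].round(1),s['finger_gap'],s['joints'][5]))
    print("shift m",(d/1000).round(4).tolist(),"turn %.3f"%t)
if __name__=="__main__": go(*map(float,sys.argv[1:]))
E
python3 mv.py 438 272 170 0.23
```

```text
t0.15 pos [ 166.1 -524.1  205. ] rpy [-3.141 -0.     0.307] F [-0.1  0.2  0.8] gap 94.0 j6 -0.07
shift m [0.4997, -0.6768, 0.0356] turn 0.077
```

>>> send_rows([
  [[0.024,-0.032,0],0],
  [[0.048,-0.064,0],0],
  [[0.072,-0.096,0],0],
  [[0.096,-0.129,0],0],
  [[0.12,-0.161,0],0],
  [[0.144,-0.193,0],0],
  [[0.168,-0.225,0],0],
  [[0.192,-0.258,0],0.05],
], hand=-0.06, force=20)

```text
clock: 0.82
eef_pos: [271.2, -218.6, 205.4]
eef_rot: [3.141, -0.0, 0.257]
wrist_force: [1.2, 0.0, -0.3]
finger_gap: 50.1
```

```bash
python3 mv.py 438 272 170 0.23
```

```text
t0.82 pos [ 271.2 -218.6  205.4] rpy [ 3.141 -0.     0.257] F [ 1.2  0.  -0.3] gap 50.1 j6 0.53
shift m [0.286, -0.4321, 0.0354] turn 0.027
```

>>> send_rows([
  [[0.022,-0.033,0],0],
  [[0.044,-0.066,0],0],
  [[0.066,-0.1,0],0.027],
  [[0.088,-0.133,0],0.027],
  [[0.11,-0.166,0],0.027],
  [[0.132,-0.2,0],0.027],
  [[0.154,-0.233,0],0.027],
  [[0.176,-0.266,0],0.027],
])

```text
clock: 1.48
eef_pos: [373.9, 83.9, 205.6]
eef_rot: [3.141, -0.001, 0.23]
wrist_force: [0.3, -2.0, 1.0]
finger_gap: 49.6
```

```bash
python3 mv.py 438 272 170 0.23
```

```text
t1.48 pos [373.9  83.9 205.6] rpy [ 3.141e+00 -1.000e-03  2.300e-01] F [ 0.3 -2.   1. ] gap 49.6 j6 1.47
shift m [0.1053, -0.1685, 0.0356] turn 0.000
```

>>> send_rows([
  [[0.02,-0.032,0],0],
  [[0.04,-0.064,0],0],
  [[0.06,-0.096,0.01],0],
  [[0.08,-0.128,0.02],0],
  [[0.095,-0.153,0.03],0],
  [[0.103,-0.166,0.035],0],
  [[0.105,-0.1685,0.0355],0],
  [[0.105,-0.1685,0.0355],0],
])

```text
clock: 2.15
eef_pos: [437.5, 269.9, 169.3]
eef_rot: [3.141, 0.001, 0.231]
wrist_force: [-0.0, 0.1, -0.2]
finger_gap: 49.8
```

```bash
cat > snap.py <<'E'
import sys,pickle
from h import *
n,name=sys.argv[1:3]; s=manip.read_state(); im=manip.camera(n); cv2.imwrite(f"pics/{name}.png",im[:,:,::-1]); pickle.dump(s,open(f"pics/{name}.pkl","wb"))
E
python3 mv.py 438 272 75 0.23;python3 snap.py wrist w1
```

```text
t2.15 pos [437.5 269.9 169.3] rpy [3.141e+00 1.000e-03 2.310e-01] F [-0.   0.1 -0.2] gap 49.8 j6 1.82
shift m [0.0011, -0.002, 0.0943] turn 0.001
```

View pics/w1.png

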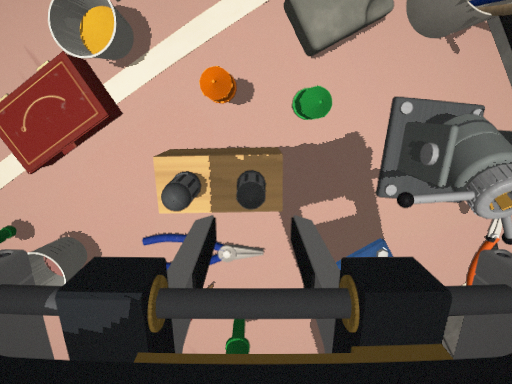

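```bash
python3 - <<'E'
from h import *
crop("pics/w1.png",145,140,150,85,5,"pics/w1c.png")
E
```

```text
(no output)
```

View pics/w1c.png

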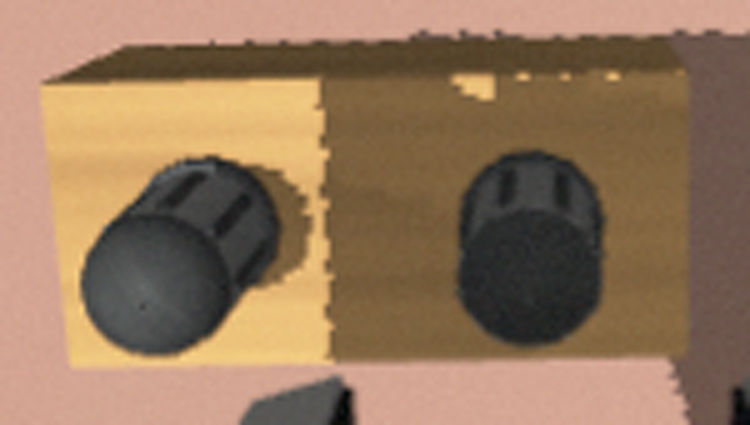

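```bash
python3 - <<'E'
from h import *
crop("pics/scene0.png",230,185,40,45,13,"pics/s1c.png")
E
```

```text
(no output)
```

View pics/s1c.png

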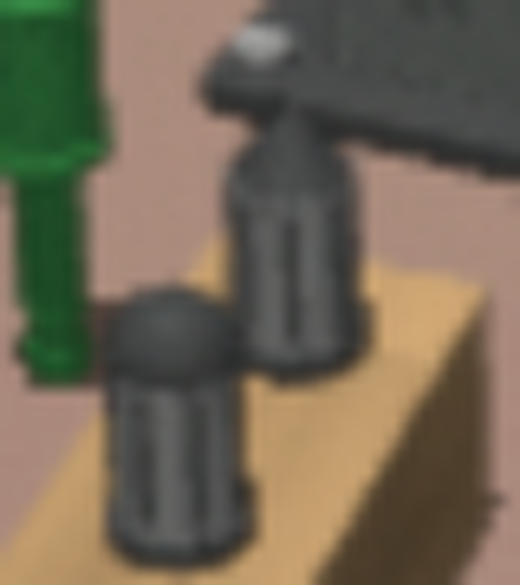

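```bash
python3 - <<'E'
from h import *
import pickle
s=pickle.load(open("pics/w1.pkl","rb"))
f=lambda x,y:(145+x/5-.4,140+y/5-.4)
print(atz("wrist",f(530,278),104,s), atz("wrist",f(156,284),104,s))
for c in [(42,83),(687,70),(688,355),(72,367)]: print(atz("wrist",f(*c),62,s).round(1))
E
python3 mv.py 438 272 75 0.23
```

```text
[440.17629829 274.09691105 104.        ] [423.90186975 338.45656411 104.        ]
[445.5 376.4  62. ]
[477.5 251.   62. ]
[419.4 235.5  62. ]
[387.  361.6  62. ]
t2.20 pos [437.6 269.2 169.9] rpy [3.141e+00 1.000e-03 2.300e-01] F [-0.1 -0.5 -0.2] gap 50.3 j6 1.82
shift m [0.0011, -0.0027, 0.0949] turn 0.000
```

>>> send_rows([
  [[0.0025,-0.0035,0.015],0],
  [[0.0025,-0.0035,0.035],0],
  [[0.0025,-0.0035,0.055],0],
  [[0.0025,-0.0035,0.07],0],
  [[0.0025,-0.0035,0.083],0],
  [[0.0025,-0.0035,0.092],0],
  [[0.0025,-0.0035,0.0965],0],
  [[0.0025,-0.0035,0.0965],0],
])

```text
clock: 2.87
eef_pos: [439.3, 272.9, 73.3]
eef_rot: [3.141, 0.0, 0.229]
wrist_force: [-0.1, 0.6, -0.1]
finger_gap: 49.8
```

>>> send_rows([
  [[0,0,0],0],
  [[0,0,0],0],
  [[0,0,0],0],
  [[0,0,0],0],
  [[0,0,0],0],
  [[0,0,0],0],
  [[0,0,0],0],
  [[0,0,0],0],
], hand=1, force=20)

```text
clock: 3.53
eef_pos: [439.7, 273.6, 74.0]
eef_rot: [-3.142, -0.001, 0.23]
wrist_force: [-0.1, -2.1, 7.1]
finger_gap: 25.7
```

```bash
python3 mv.py 486 284 143 0.23;python3 snap.py wrist w2
```

```text
t3.53 pos [439.7 273.6  74. ] rpy [-3.142e+00 -1.000e-03  2.300e-01] F [-0.1 -2.1  7.1] gap 25.7 j6 1.83
shift m [0.0475, 0.0005, -0.069] turn -0.000
```

View pics/w2.png

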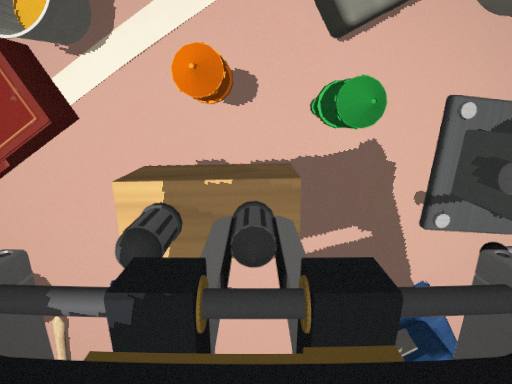

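>>> send_rows([
  [[0,0,-0.01],0],
  [[0,0,-0.03],0],
  [[0,0,-0.055],0],
  [[0,0,-0.072],0],
  [[0.01,0,-0.075],0],
  [[0.025,0,-0.075],0],
  [[0.04,0,-0.075],0],
  [[0.048,0,-0.075],0],
])

```text
clock: 4.25
eef_pos: [487.0, 284.7, 148.9]
eef_rot: [-3.141, -0.0, 0.23]
wrist_force: [-0.1, -0.3, -3.2]
finger_gap: 25.5
```

```bash
python3 mv.py 486 284 100 0.23;python3 snap.py scene s2; python3 -c "
from h import *
crop('pics/s2.png',190,105,140,130,5,'pics/s2c.png')"
```

```text
t4.25 pos [487.  284.7 148.9] rpy [-3.141 -0.     0.23 ] F [-0.1 -0.3 -3.2] gap 25.5 j6 1.81
shift m [-0.0012, 0.0005, 0.0489] turn -0.000
```

View pics/s2c.png

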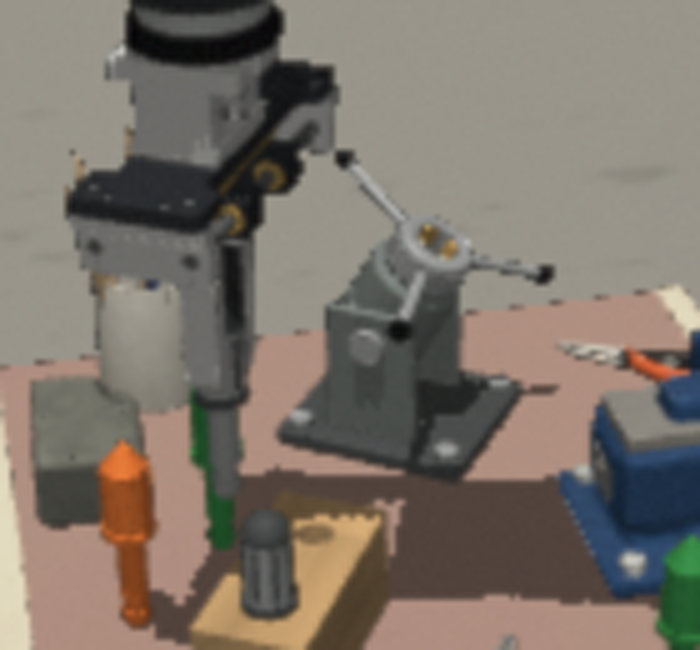

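>>> send_rows([
  [[0,0,0.02],0],
  [[0,0,0.038],0],
  [[0,0,0.047],0],
  [[0,0,0.048],0],
  [[-0.005,0,0.048],0],
  [[-0.01,0,0.048],0],
  [[-0.013,0,0.048],0],
  [[-0.016,0,0.048],0],
])

```text
clock: 4.97
eef_pos: [471.0, 281.1, 101.8]
eef_rot: [-3.141, -0.003, 0.23]
wrist_force: [4.7, 0.6, -0.5]
finger_gap: 25.6
```

>>> send_rows([
  [[-0.004,0,0],0],
  [[-0.008,0,0],0],
  [[-0.012,0,0],0],
  [[-0.016,0,0],0],
  [[-0.02,0,0],0],
  [[-0.023,0,0],0],
  [[-0.026,0,0],0],
  [[-0.026,0,0],0],
])

```text
clock: 5.63
eef_pos: [444.4, 274.8, 100.2]
eef_rot: [3.141, 0.001, 0.23]
wrist_force: [1.0, 0.2, -1.9]
finger_gap: 25.1
```

```bash
python3 mv.py 486 284 150 0.153;python3 snap.py scene s3; python3 -c "
from h import *
crop('pics/s3.png',190,105,140,130,5,'pics/s3c.png')"
```

```text
t5.63 pos [444.4 274.8 100.2] rpy [3.141e+00 1.000e-03 2.300e-01] F [ 1.   0.2 -1.9] gap 25.1 j6 1.82
shift m [0.0425, 0.0005, -0.0498] turn 0.077
```

View pics/s3c.png

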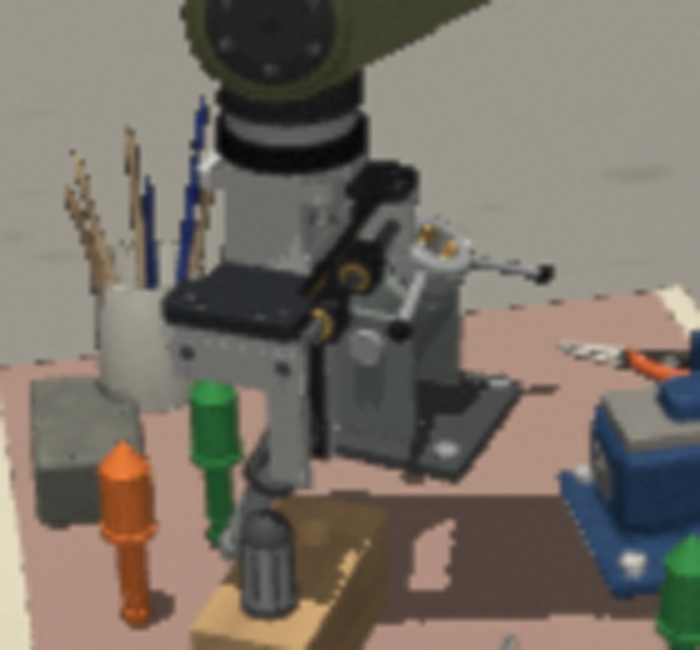

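>>> send_rows([
  [[0,0,-0.02],0],
  [[0,0,-0.05],0],
  [[0,0,-0.085],0],
  [[0,0,-0.11],0],
  [[0,0.02,-0.115],0.04],
  [[0,0.05,-0.115],0.077],
  [[0,0.085,-0.115],0.077],
  [[0,0.11,-0.115],0.077],
], force=35)

```text
clock: 6.35
eef_pos: [470.1, 165.9, 215.2]
eef_rot: [3.141, 0.001, 0.153]
wrist_force: [-0.6, 0.9, -3.0]
finger_gap: 24.8
```

```bash
python3 mv.py 437.3 58.8 215 0.153
```

```text
t6.35 pos [470.1 165.9 215.2] rpy [3.141e+00 1.000e-03 1.530e-01] F [-0.6  0.9 -3. ] gap 24.8 j6 1.68
shift m [-0.0487, 0.1009, 0.0003] turn -0.000
```

>>> send_rows([
  [[-0.01,0.02,0],0],
  [[-0.022,0.045,0],0],
  [[-0.034,0.07,0],0],
  [[-0.043,0.09,0],0],
  [[-0.0475,0.099,0],0],
  [[-0.0485,0.101,0],0],
  [[-0.0485,0.101,0],0],
  [[-0.0485,0.101,0],0],
])

```text
clock: 7.02
eef_pos: [437.9, 61.3, 215.4]
eef_rot: [-3.141, 0.0, 0.153]
wrist_force: [-0.9, 0.3, -2.2]
finger_gap: 25.2
```

```bash
python3 mv.py 437.3 58.8 205 0.153;python3 snap.py scene s4;python3 snap.py wrist w4;python3 snap.py top t4; python3 -c "
from h import *
crop('pics/s4.png',200,85,140,130,5,'pics/s4c.png')
crop('pics/w4.png',180,100,160,120,5,'pics/w4c.png')"
```

```text
t7.02 pos [437.9  61.3 215.4] rpy [-3.141  0.     0.153] F [-0.9  0.3 -2.2] gap 25.2 j6 1.47
shift m [-0.001, 0.0024, 0.0104] turn 0.000
```

View pics/s4c.png

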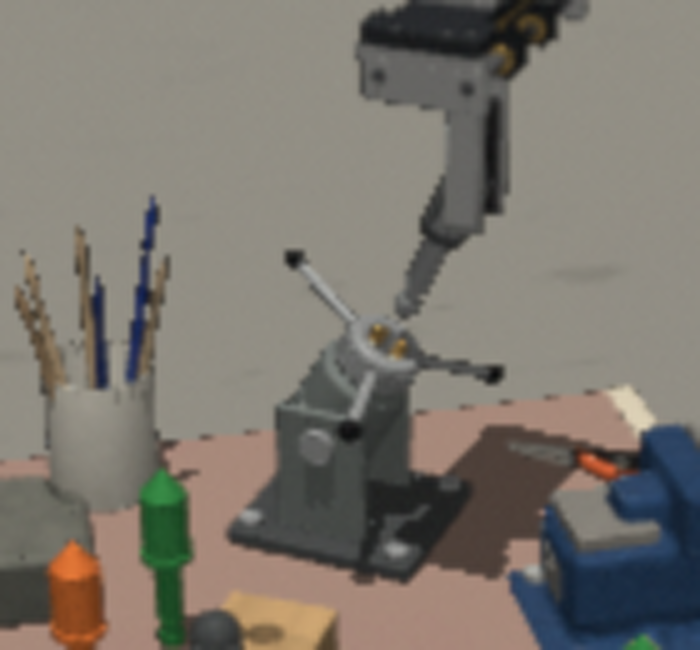

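View pics/w4.png

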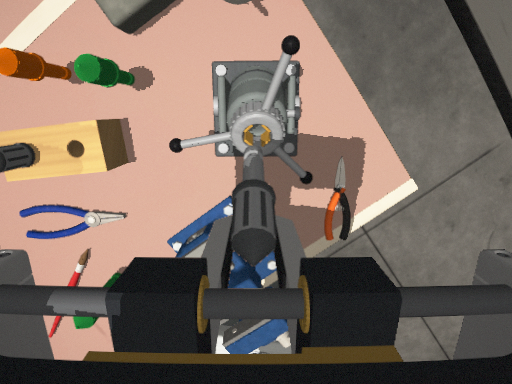

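View pics/t4.png

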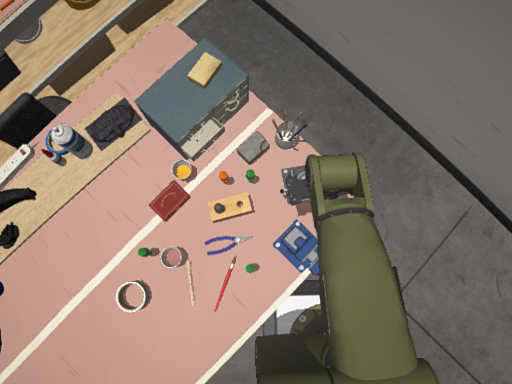

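```bash
python3 - <<'E'
from fit2 import *
import pickle
s=pickle.load(open("pics/w4.pkl","rb"))
print(s['eef_pos'],s['eef_rot'])
Rt=rot(s['eef_rot']); G=s['eef_pos']+Rt@[0,0,-18.8]
for th in (24,27,30,33,36):
    t=np.radians(th); d=Rt@[np.sin(t),0,np.cos(t)]
    P=np.array([G+d*(90.8-a) for a in (0,20,60,66)]); print(th,P[0].round(1), "w",proj("wrist",P,s).round(1).tolist(),"s",proj("scene",P).round(1).tolist())
p=[519.257,71.357,.15305,-.3121];F=frame(p[2]);o=np.array([p[0],p[1],80])
print("mouth w",proj("wrist",o+F[:,2]*58,s),"balls",proj("wrist",balls(p),s))
E
```

```text
[437.91100697  61.4625948  215.35702271] [-3.14136465e+00  2.81345270e-04  1.53586448e-01]
24 [474.4  67.1 151.2] w [[254.6, 157.9], [254.7, 171.5], [255.0, 205.2], [255.0, 211.2]] s [[282.3, 147.9], [284.9, 142.7], [290.4, 131.9], [291.3, 130.3]]
27 [478.6  67.8 153.2] w [[254.7, 153.2], [254.8, 167.7], [255.0, 203.5], [255.1, 209.8]] s [[280.9, 147.0], [283.8, 142.0], [290.0, 131.6], [290.9, 130.0]]
30 [482.8  68.4 155.5] w [[254.7, 148.5], [254.8, 164.0], [255.0, 201.9], [255.1, 208.5]] s [[279.6, 146.1], [282.8, 141.2], [289.5, 131.3], [290.5, 129.8]]
33 [486.8  69.  158. ] w [[254.7, 143.9], [254.8, 160.4], [255.0, 200.3], [255.1, 207.3]] s [[278.3, 145.1], [281.8, 140.5], [289.0, 131.0], [290.1, 129.5]]
36 [490.6  69.6 160.7] w [[254.7, 139.4], [254.8, 156.9], [255.0, 198.8], [255.1, 206.1]] s [[277.0, 144.0], [280.8, 139.6], [288.6, 130.6], [289.8, 129.2]]
mouth w [[257.48636794 136.84207456]] balls [[290.84637596  44.92940891]
 [177.18618054 144.83865311]
 [306.49904576 176.97664264]]
```

View pics/w4c.png

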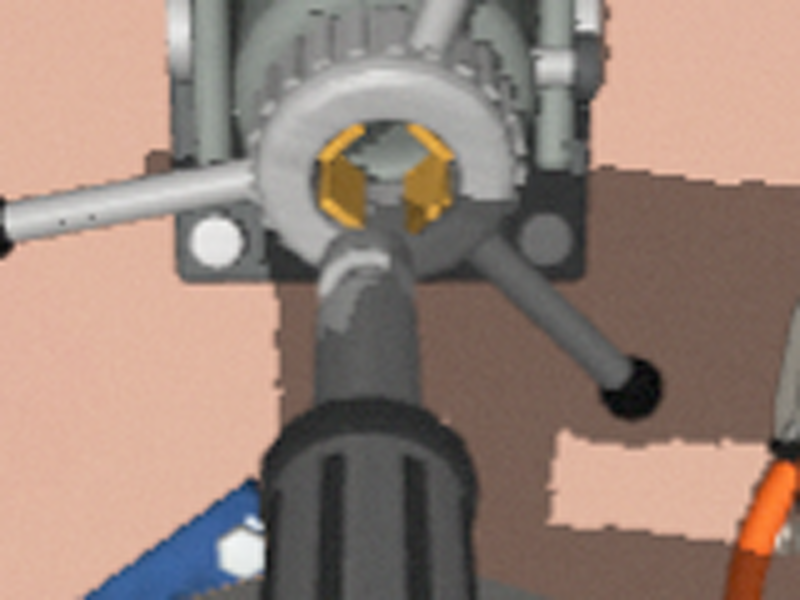

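>>> send_rows([
  [[-0.003,0.002,0.0015],0],
  [[-0.0053,0.0034,0.003],0],
  [[-0.0033,0.0034,0.0065],0],
  [[0.0007,0.0034,0.0135],0],
  [[0.0047,0.0034,0.0205],0],
  [[0.0077,0.0034,0.0255],0],
  [[0.0097,0.0034,0.029],0],
  [[0.0097,0.0034,0.029],0],
])

```text
clock: 7.83
eef_pos: [448.0, 58.9, 185.4]
eef_rot: [-3.141, 0.001, 0.153]
wrist_force: [-0.1, 1.6, -2.8]
finger_gap: 24.9
```

```bash
cat > hf.py <<'E'
from fit2 import *
p=[519.257,71.357,.15305,-.3121];F=frame(p[2]);o=np.array([p[0],p[1],80])
s=manip.read_state(); Rt=rot(s['eef_rot']); G=s['eef_pos']+Rt@[0,0,-18.8]
print("t%.2f pos %s yaw %.3f G in head %s  F head %s gap %.1f mom %s"%(s['clock'],s['eef_pos'].round(1),s['eef_rot'][2],(F.T@(G-o)).round(1),(F.T@s['wrist_force']).round(1),s['finger_gap'],s['moment'].round(2)))
E
python3 hf.py;python3 snap.py wrist w5;python3 -c "
from h import *
crop('pics/w5.png',180,100,160,120,5,'pics/w5c.png')"
```

```text
t7.83 pos [448.   58.9 185.4] yaw 0.153 G in head [ -0.5  -1.5 143.8]  F head [-1.3  1.6 -2.5] gap 24.9 mom [ 0.25 -0.09  0.03]
```

View pics/w5c.png

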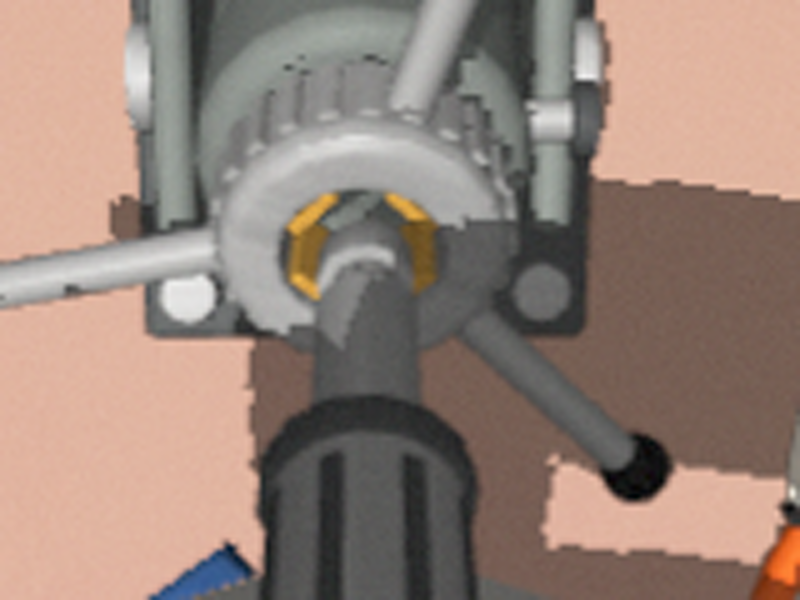

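>>> send_rows([
  [[0.0025,0,0.0043],0],
  [[0.005,0,0.0087],0],
  [[0.0075,0,0.013],0],
  [[0.01,0,0.0173],0],
  [[0.0125,0,0.0217],0],
  [[0.015,0,0.026],0],
  [[0.0175,0,0.0303],0],
  [[0.018,0,0.0312],0],
], force=45)

```text
clock: 8.55
eef_pos: [465.8, 61.6, 154.5]
eef_rot: [-3.141, 0.001, 0.153]
wrist_force: [-0.3, 1.5, 1.2]
finger_gap: 24.7
```

```bash
python3 hf.py
```

```text
t8.55 pos [465.8  61.6 154.5] yaw 0.153 G in head [ -0.4  -1.5 108. ]  F head [0.5 1.6 1. ] gap 24.7 mom [ 0.42 -0.09  0.01]
```

>>> send_rows([
  [[0.001,0,0.0017],0],
  [[0.002,0,0.0035],0],
  [[0.003,0,0.0052],0],
  [[0.004,0,0.0069],0],
  [[0.005,0,0.0087],0],
  [[0.006,0,0.0104],0],
  [[0.007,0,0.0121],0],
  [[0.0075,0,0.013],0],
])

```text
clock: 9.22
eef_pos: [472.7, 63.0, 142.4]
eef_rot: [-3.141, 0.001, 0.153]
wrist_force: [-7.1, 3.4, 7.1]
finger_gap: 25.2
```

```bash
python3 hf.py
```

```text
t9.22 pos [472.7  63.  142.4] yaw 0.153 G in head [-0.4 -1.2 94. ]  F head [-2.1  4.5  9.4] gap 25.2 mom [0.81 1.02 0.09]
```

>>> send_rows([
  [[0.0003,-0.0003,0.0005],0],
  [[0.0006,-0.0006,0.001],0],
  [[0.0009,-0.001,0.0015],0],
  [[0.0012,-0.001,0.002],0],
  [[0.0015,-0.001,0.0026],0],
  [[0.0018,-0.001,0.0031],0],
  [[0.002,-0.001,0.0035],0],
  [[0.002,-0.001,0.0035],0],
])

```text
clock: 9.88
eef_pos: [473.6, 63.6, 141.9]
eef_rot: [3.141, 0.002, 0.153]
wrist_force: [-35.1, -4.3, 47.7]
finger_gap: 24.8
```

```bash
python3 hf.py;python3 snap.py scene s6; python3 -c "
from h import *
crop('pics/s6.png',235,125,80,80,8,'pics/s6c.png')"
```

```text
t9.88 pos [473.6  63.6 141.9] yaw 0.153 G in head [ 0.3 -0.7 93. ]  F head [-6.8  1.1 59. ] gap 24.8 mom [-0.6   5.63  0.08]
```

View pics/s6c.png

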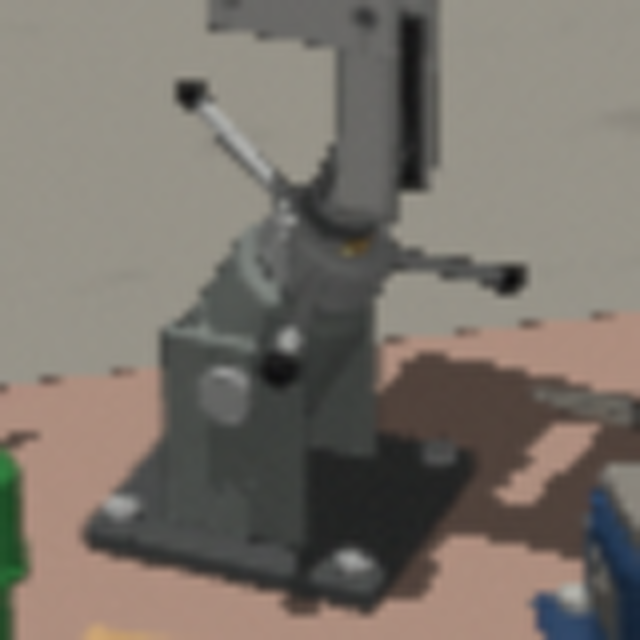

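>>> send_rows([
  [[-0.0005,0,-0.0009],0],
  [[-0.001,0,-0.0017],0],
  [[-0.0012,0,-0.0021],0],
  [[-0.0013,0,-0.0023],0],
  [[-0.0014,0,-0.0024],0],
  [[-0.0015,0,-0.0026],0],
  [[-0.0015,0,-0.0026],0],
  [[-0.0015,0,-0.0026],0],
])

```text
clock: 10.6
eef_pos: [473.0, 63.5, 142.1]
eef_rot: [3.141, 0.001, 0.153]
wrist_force: [-9.3, -1.6, 11.5]
finger_gap: 24.8
```

```bash
python3 hf.py
```

```text
t10.60 pos [473.   63.5 142.1] yaw 0.153 G in head [-0.2 -0.7 93.5]  F head [-2.4 -0.2 14.7] gap 24.8 mom [-0.17  1.39 -0.  ]
```

Now a gentle outward pull, to test the catch.

>>> send_rows([
  [[-0.0003,0,-0.0005],0],
  [[-0.0006,0,-0.001],0],
  [[-0.0009,0,-0.0016],0],
  [[-0.0012,0,-0.0021],0],
  [[-0.0015,0,-0.0026],0],
  [[-0.0015,0,-0.0026],0],
  [[-0.0015,0,-0.0026],0],
  [[-0.0015,0,-0.0026],0],
])

```text
clock: 11.27
eef_pos: [471.9, 63.4, 143.8]
eef_rot: [3.142, 0.0, 0.153]
wrist_force: [2.4, -0.3, -5.8]
finger_gap: 24.8
```

```bash
python3 hf.py
```

```text
t11.27 pos [471.9  63.4 143.8] yaw 0.153 G in head [-0.3 -0.6 95.6]  F head [-0.9 -0.6 -6.2] gap 24.8 mom [-0.11 -0.48 -0.01]
```

>>> send_rows([
  [[-0.0003,0,-0.0004],0],
  [[-0.0005,0,-0.0009],0],
  [[-0.0008,0,-0.0014],0],
  [[-0.001,0,-0.0017],0],
  [[-0.001,0,-0.0017],0],
  [[-0.001,0,-0.0017],0],
  [[-0.001,0,-0.0017],0],
  [[-0.001,0,-0.0017],0],
])

```text
clock: 11.93
eef_pos: [471.0, 63.3, 144.8]
eef_rot: [-3.141, 0.0, 0.153]
wrist_force: [9.3, 0.6, -18.7]
finger_gap: 24.9
```

```bash
python3 hf.py
```

```text
t11.93 pos [471.   63.3 144.8] yaw 0.153 G in head [-0.6 -0.6 96.8]  F head [ -1.3  -0.8 -20.8] gap 24.9 mom [ 0.17 -1.69 -0.01]
```

>>> send_rows([
  [[0.0006,0,0.001],0],
  [[0.0012,0,0.002],0],
  [[0.0017,0,0.003],0],
  [[0.0021,0,0.0037],0],
  [[0.0025,0,0.0043],0],
  [[0.0026,0,0.0045],0],
  [[0.0026,0,0.0045],0],
  [[0.0026,0,0.0045],0],
])

```text
clock: 12.6
eef_pos: [473.0, 63.6, 142.3]
eef_rot: [3.141, 0.001, 0.153]
wrist_force: [-12.2, -2.6, 14.7]
finger_gap: 24.8
```

```bash
python3 hf.py
```

```text
t12.60 pos [473.   63.6 142.3] yaw 0.153 G in head [-0.  -0.6 93.6]  F head [-3.4 -0.7 19. ] gap 24.8 mom [-0.45  1.94 -0.03]
```

>>> send_rows([
  [[0,0,0],0],
  [[0,0,0],0],
  [[0,0,0],0],
  [[0,0,0],0],
  [[0,0,-0.01],0],
  [[0,0,-0.03],0],
  [[0,0,-0.06],0],
  [[0,0,-0.095],0],
], hand=-0.3)

```text
clock: 13.27
eef_pos: [472.8, 63.7, 237.0]
eef_rot: [-3.141, 0.002, 0.153]
wrist_force: [-0.3, -0.5, 0.7]
finger_gap: 61.0
```

```bash
python3 hf.py;for c in scene wrist; do python3 snap.py $c ${c}7;done; python3 -c "
from h import *
crop('pics/scene7.png',235,115,90,80,8,'pics/s7c.png')
crop('pics/wrist7.png',180,60,160,120,5,'pics/w7c.png')"
```

```text
t13.27 pos [472.8  63.7 237. ] yaw 0.153 G in head [ 47.1  -0.5 175.8]  F head [ 0.  -0.5  0.8] gap 61.0 mom [-0.01  0.   -0.03]
```

View pics/s7c.png

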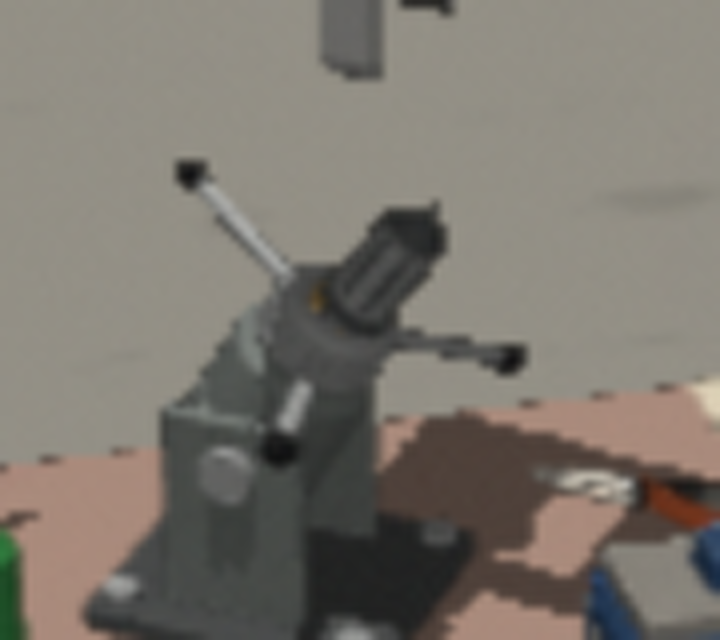

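View pics/wrist7.png

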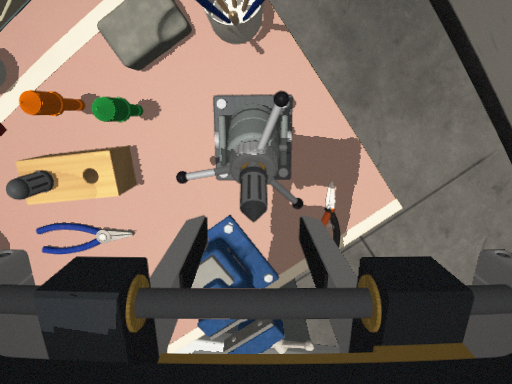

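```bash
python3 - <<'E'
from fit2 import *
import pickle
s=pickle.load(open("pics/wrist7.pkl","rb"))
p=[519.257,71.357,.15305,-.3121];F=frame(p[2]);o=np.array([p[0],p[1],80])
for a in (115,117,119,121,125): print(a,proj("scene",o+F[:,2]*a),proj("wrist",o+F[:,2]*a,s))
print(proj("wrist",balls(p),s))
for r in (45,55,62):
  for a in (1.782,1.2,.6,0,-.5,-.312): print(r,a,(o+F@[r*np.cos(a),r*np.sin(a),47]).round(1))
E
```

```text
115 [[286.73763979 139.3800425 ]] [[253.74903449 213.33753775]]
117 [[287.07105057 138.88837907]] [[253.75431163 215.03870977]]
119 [[287.40510342 138.3957705 ]] [[253.75964467 216.75856633]]
121 [[287.73980004 137.90221434]] [[253.76503444 218.49739816]]
125 [[288.41113128 136.91224928]] [[253.77598757 222.03317881]]
[[281.44963815  98.47903359]
 [183.03716228 176.66331026]
 [297.86156627 202.77246907]]
45 1.782 [481.2 110.  116. ]
45 1.2 [503.6 111.4 128.9]
45 0.6 [523.9  97.8 139.3]
45 0 [534.5  73.7 143.2]
45 -0.5 [533.1  51.7 140.4]
45 -0.312 [534.8  59.8 142.1]
55 1.782 [478.  119.4 114.9]
55 1.2 [505.3 121.1 130.7]
55 0.6 [530.1 104.5 143.4]
55 0 [543.1  75.  148.2]
55 -0.5 [541.4  48.1 144.8]
55 -0.312 [543.4  58.  146.9]
62 1.782 [475.7 126.  114.2]
62 1.2 [506.5 127.9 131.9]
62 0.6 [534.5 109.1 146.3]
62 0 [549.1  76.  151.7]
62 -0.5 [547.1  45.6 147.9]
62 -0.312 [549.4  56.8 150.2]
```

```bash
cat > nut.py <<'E'
import sys
from fit2 import *
p=[519.257,71.357,.15305,-.3121];F=frame(p[2]);o=np.array([p[0],p[1],80])
def tgt(a,r=60,back=16.5,dz=13):
    P=o+F@[r*np.cos(a),r*np.sin(a),47]
    t=F@[np.sin(a),-np.cos(a),0]; h=t[:2]/np.linalg.norm(t[:2])
    yaw=np.arctan2(h[1],h[0])+np.pi/2
    return np.array([*(P[:2]-back*h),P[2]-dz]),yaw
def show(al,r=60,back=16.5,dz=13,cmd=None):
    s=manip.read_state()
    pos,yaw0=(s['eef_pos'],s['eef_rot'][2]) if cmd is None else cmd
    Rt=rot([np.pi,0,yaw0]); 
    f=s['wrist_force']; c=o+F[:,2]*47; G=s['eef_pos']+np.array([0,0,13]); 
    m=np.cross(G-c,f)@F[:,2]/1000
    print("t%.2f pos %s yaw %.3f F %s torque(ez) %.2f gap %.1f j6 %.2f"%(s['clock'],s['eef_pos'].round(1),yaw0,f.round(1),m,s['finger_gap'],s['joints'][5]))
    rows=[]
    for a in al:
        q,y=tgt(a,r,back,dz); d=Rt.T@(q-pos)/1000; t=-((y-yaw0+np.pi)%(2*np.pi)-np.pi)
        rows.append([[round(float(v),4) for v in d],round(float(t),3)])
        print(round(a,3),q.round(1),round(y,3),rows[-1])
if __name__=="__main__":
    a0,a1=float(sys.argv[1]),float(sys.argv[2]); kw=eval("dict(%s)"%(sys.argv[3] if len(sys.argv)>3 else ""))
    show(np.linspace(a0,a1,9)[1:] if a0!=a1 else [a0],**kw)
E
python3 nut.py 1.782 1.782 back=32
```

```text
t13.37 pos [475.2  63.9 241.9] yaw 0.153 F [-0.2  0.2 -0.2] torque(ez) 0.01 gap 60.9 j6 1.48
1.782 [446.8 111.8 101.4] 1.967 [[-0.0208, -0.0517, 0.1404], -1.814]
```

>>> send_rows([
  [[-0.005,-0.013,0],-0.12],
  [[-0.01,-0.026,0],-0.24],
  [[-0.015,-0.039,0],-0.36],
  [[-0.0208,-0.0517,0],-0.48],
  [[-0.0208,-0.0517,0],-0.6],
  [[-0.0208,-0.0517,0],-0.72],
  [[-0.0208,-0.0517,0],-0.84],
  [[-0.0208,-0.0517,0],-0.96],
], hand=1, force=45)

```text
clock: 14.03
eef_pos: [444.9, 111.7, 236.3]
eef_rot: [3.142, -0.0, 1.119]
wrist_force: [-0.4, 0.5, 0.6]
finger_gap: 11.1
```

>>> send_rows([
  [[0,0,0],-0.12],
  [[0,0,0],-0.24],
  [[0,0,0],-0.36],
  [[0,0,0.015],-0.48],
  [[0,0,0.03],-0.6],
  [[0,0,0.05],-0.72],
  [[0,0,0.065],-0.84],
  [[0,0,0.07],-0.85],
])

```text
clock: 14.7
eef_pos: [444.2, 111.5, 164.3]
eef_rot: [-3.139, -0.001, 1.969]
wrist_force: [-0.6, -0.3, -0.3]
finger_gap: 0.4
```

```bash
python3 nut.py 1.782 1.782 back=32; python3 snap.py scene s8;python3 snap.py wrist w8;python3 -c "
from h import *
crop('pics/s8.png',200,85,140,130,5,'pics/s8c.png')"
```

```text
t14.70 pos [444.2 111.5 164.3] yaw 1.969 F [-0.6 -0.3 -0.3] torque(ez) 0.04 gap 0.4 j6 -0.23
1.782 [446.8 111.8 101.4] 1.967 [[-0.0008, 0.0025, 0.0629], 0.002]
```

View pics/s8c.png

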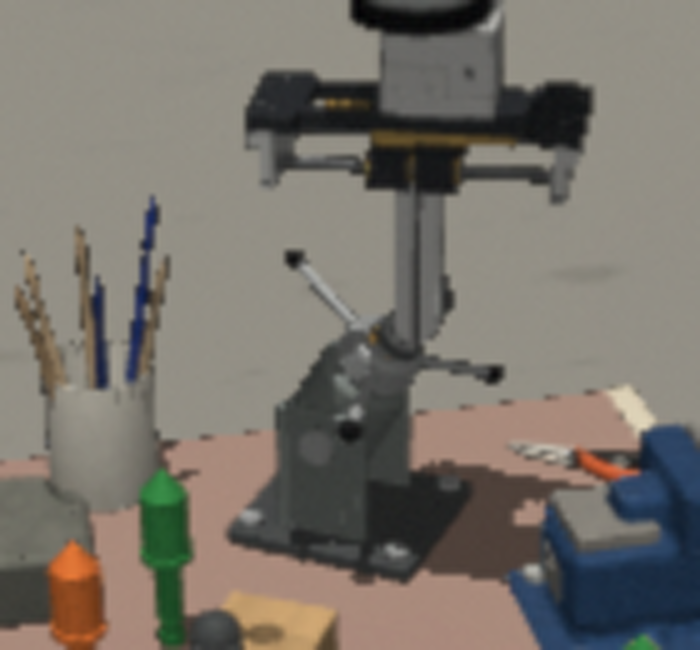

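View pics/w8.png

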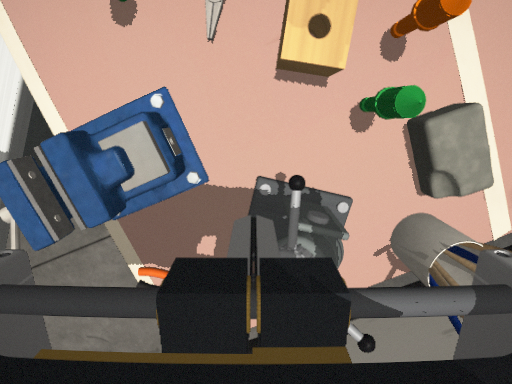

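>>> send_rows([
  [[0,0.001,0.015],0],
  [[0,0.0025,0.03],0],
  [[0,0.0025,0.045],0],
  [[0,0.0025,0.056],0],
  [[0,0.0025,0.062],0],
  [[0,0.0025,0.063],0],
  [[0,0.0025,0.063],0],
  [[0,0.0025,0.063],0],
])

```text
clock: 15.47
eef_pos: [447.9, 112.7, 104.1]
eef_rot: [3.14, 0.0, 1.962]
wrist_force: [-0.5, 0.0, -0.6]
finger_gap: 0.5
```

```bash
python3 nut.py 2.0 1.6 ; python3 snap.py wrist w9
```

```text
t15.47 pos [447.9 112.7 104.1] yaw 1.962 F [-0.5  0.  -0.6] torque(ez) 0.03 gap 0.5 j6 -0.22
1.95 [454.8 110.8  96.6] 2.155 [[-0.0043, 0.0057, 0.0075], -0.193]
1.9 [456.5 113.   98. ] 2.1 [[-0.003, 0.0081, 0.0061], -0.138]
1.85 [458.4 115.1  99.4] 2.044 [[-0.0018, 0.0106, 0.0047], -0.082]
1.8 [460.4 117.1 100.9] 1.987 [[-0.0007, 0.0132, 0.0032], -0.025]
1.75 [462.4 118.9 102.4] 1.93 [[0.0002, 0.0158, 0.0018], 0.032]
1.7 [464.6 120.7 103.8] 1.873 [[0.001, 0.0185, 0.0003], 0.089]
1.65 [466.8 122.3 105.3] 1.815 [[0.0016, 0.0212, -0.0012], 0.146]
1.6 [469.2 123.8 106.8] 1.758 [[0.0021, 0.0239, -0.0027], 0.204]
```

View pics/w9.png

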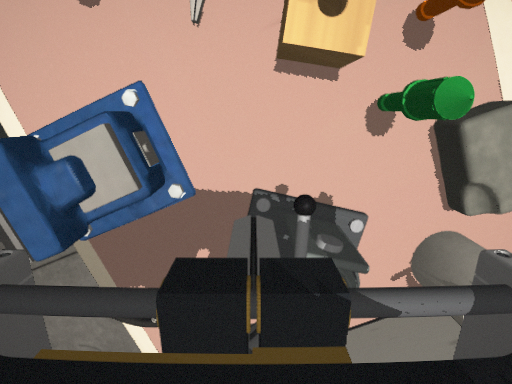

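>>> send_rows([
  [[0,0.004,0.003],0],
  [[-0.0005,0.009,0.003],0],
  [[-0.0005,0.013,0.003],0],
  [[0.0002,0.0158,0.0018],0.03],
  [[0.001,0.0185,0.0003],0.09],
  [[0.0016,0.0212,-0.0012],0.146],
  [[0.0021,0.0239,-0.0027],0.204],
  [[0.0025,0.0265,-0.004],0.26],
])

```text
clock: 16.18
eef_pos: [470.2, 125.0, 106.7]
eef_rot: [-3.138, 0.0, 1.7]
wrist_force: [-7.3, -2.2, 1.6]
finger_gap: 0.4
```

```bash
python3 nut.py 1.55 1.15 
```

```text
t16.18 pos [470.2 125.  106.7] yaw 1.700 F [-7.3 -2.2  1.6] torque(ez) 0.36 gap 0.4 j6 0.06
1.5 [474.1 126.3 109.8] 1.642 [[0.0008, 0.004, -0.0031], 0.058]
1.45 [476.6 127.4 111.3] 1.585 [[0.0016, 0.0067, -0.0046], 0.115]
1.4 [479.3 128.3 112.8] 1.527 [[0.0021, 0.0094, -0.0061], 0.173]
1.35 [481.9 129.  114.3] 1.47 [[0.0025, 0.0121, -0.0076], 0.23]
1.3 [484.7 129.6 115.7] 1.414 [[0.0028, 0.0149, -0.009], 0.286]
1.25 [487.4 130.  117.2] 1.357 [[0.0028, 0.0177, -0.0105], 0.342]
1.2 [490.2 130.3 118.6] 1.302 [[0.0027, 0.0205, -0.0119], 0.398]
1.15 [493.  130.4 120. ] 1.247 [[0.0024, 0.0233, -0.0133], 0.453]
```

>>> send_rows([
  [[0.0008,0.004,-0.003],0.058],
  [[0.0016,0.0067,-0.0046],0.115],
  [[0.0021,0.0094,-0.006],0.173],
  [[0.0025,0.012,-0.0076],0.23],
  [[0.0028,0.015,-0.009],0.286],
  [[0.0028,0.0177,-0.0105],0.342],
  [[0.0027,0.0205,-0.012],0.398],
  [[0.0024,0.0233,-0.0133],0.453],
])

```text
clock: 16.85
eef_pos: [493.0, 130.6, 120.4]
eef_rot: [-3.139, 0.001, 1.247]
wrist_force: [-9.4, -0.2, 5.3]
finger_gap: 0.6
```

```bash
python3 nut.py 1.15 .75 
```

```text
t16.85 pos [493.  130.6 120.4] yaw 1.247 F [-9.4 -0.2  5.3] torque(ez) 0.35 gap 0.6 j6 0.51
1.1 [495.8 130.3 121.3] 1.193 [[0.0006, 0.0028, -0.0009], 0.055]
1.05 [498.7 130.1 122.6] 1.139 [[0.0013, 0.0055, -0.0022], 0.108]
1.0 [501.5 129.6 123.9] 1.086 [[0.0018, 0.0083, -0.0035], 0.161]
0.95 [504.3 129.1 125.2] 1.034 [[0.0021, 0.0112, -0.0048], 0.214]
0.9 [507.1 128.3 126.4] 0.982 [[0.0023, 0.0141, -0.006], 0.265]
0.85 [509.8 127.4 127.5] 0.931 [[0.0023, 0.0169, -0.0071], 0.316]
0.8 [512.5 126.3 128.6] 0.881 [[0.0022, 0.0199, -0.0082], 0.366]
0.75 [515.2 125.1 129.7] 0.832 [[0.0018, 0.0228, -0.0093], 0.415]
```

>>> send_rows([
  [[0.0006,0.0028,-0.0009],0.055],
  [[0.0013,0.0055,-0.0022],0.108],
  [[0.0018,0.0083,-0.0035],0.161],
  [[0.0021,0.0112,-0.0048],0.214],
  [[0.0023,0.0141,-0.006],0.265],
  [[0.0023,0.017,-0.0071],0.316],
  [[0.0022,0.02,-0.0082],0.366],
  [[0.0018,0.0228,-0.0093],0.415],
])

```text
clock: 17.52
eef_pos: [515.6, 125.6, 130.1]
eef_rot: [-3.14, 0.001, 0.833]
wrist_force: [-6.7, 3.4, 7.1]
finger_gap: 0.7
```

```bash
python3 nut.py .75 .35 
```

```text
t17.52 pos [515.6 125.6 130.1] yaw 0.833 F [-6.7  3.4  7.1] torque(ez) 0.25 gap 0.7 j6 0.91
0.7 [517.8 123.7 130.6] 0.783 [[0.0001, 0.0029, -0.0006], 0.049]
0.65 [520.3 122.2 131.6] 0.735 [[0.0006, 0.0058, -0.0015], 0.097]
0.6 [522.8 120.5 132.5] 0.688 [[0.0011, 0.0087, -0.0024], 0.145]
0.55 [525.2 118.7 133.3] 0.641 [[0.0013, 0.0117, -0.0032], 0.191]
0.5 [527.5 116.8 134. ] 0.595 [[0.0015, 0.0147, -0.0039], 0.238]
0.45 [529.7 114.8 134.7] 0.549 [[0.0014, 0.0177, -0.0046], 0.283]
0.4 [531.8 112.6 135.3] 0.504 [[0.0013, 0.0207, -0.0052], 0.328]
0.35 [533.8 110.3 135.9] 0.459 [[0.001, 0.0237, -0.0058], 0.373]
```

>>> send_rows([
  [[0.0002,0.0029,-0.0006],0.049],
  [[0.0006,0.0058,-0.0015],0.097],
  [[0.0011,0.0087,-0.0024],0.145],
  [[0.0013,0.0117,-0.0032],0.191],
  [[0.0015,0.0147,-0.004],0.238],
  [[0.0014,0.0177,-0.0046],0.283],
  [[0.0013,0.0207,-0.0052],0.328],
  [[0.001,0.0237,-0.0058],0.373],
])

```text
clock: 18.18
eef_pos: [534.4, 110.7, 136.1]
eef_rot: [-3.14, -0.001, 0.46]
wrist_force: [-3.5, 5.4, 4.4]
finger_gap: 0.9
```

```bash
python3 nut.py .35 -.05; python3 snap.py scene s10;python3 -c "
from h import *
crop('pics/s10.png',200,85,140,130,5,'pics/s10c.png')" 
```

```text
t18.18 pos [534.4 110.7 136.1] yaw 0.460 F [-3.5  5.4  4.4] torque(ez) 0.31 gap 0.9 j6 1.25
0.3 [535.7 108.  136.4] 0.415 [[0.0, 0.003, -0.0003], 0.045]
0.25 [537.5 105.5 136.8] 0.371 [[0.0005, 0.006, -0.0007], 0.089]
0.2 [539.2 102.9 137.1] 0.327 [[0.0009, 0.0091, -0.001], 0.133]
0.15 [540.8 100.3 137.4] 0.283 [[0.0012, 0.0121, -0.0013], 0.177]
0.1 [542.3  97.6 137.6] 0.24 [[0.0013, 0.0152, -0.0015], 0.22]
0.05 [543.6  94.8 137.7] 0.196 [[0.0013, 0.0183, -0.0016], 0.264]
0.0 [544.9  92.  137.7] 0.153 [[0.0011, 0.0214, -0.0016], 0.307]
-0.05 [546.   89.1 137.7] 0.11 [[0.0008, 0.0244, -0.0016], 0.35]
```

View pics/s10c.png

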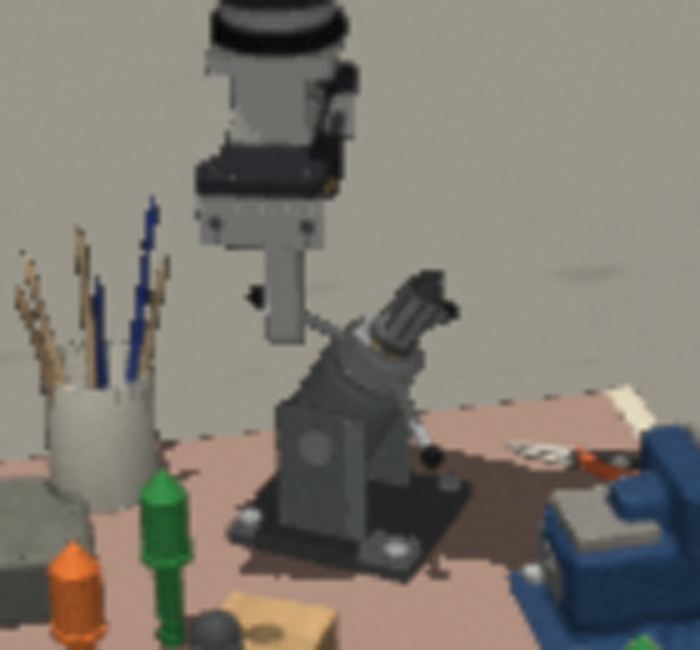

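>>> send_rows([
  [[0.0001,0.003,-0.0003],0.045],
  [[0.0005,0.006,-0.0007],0.089],
  [[0.0009,0.009,-0.001],0.133],
  [[0.0012,0.0121,-0.0013],0.177],
  [[0.0013,0.0152,-0.0015],0.22],
  [[0.0013,0.0183,-0.0016],0.264],
  [[0.0011,0.0214,-0.0016],0.307],
  [[0.0008,0.0244,-0.0016],0.35],
])

```text
clock: 18.9
eef_pos: [546.5, 89.5, 138.0]
eef_rot: [-3.14, -0.002, 0.11]
wrist_force: [-1.2, 8.6, 5.8]
finger_gap: 0.7
```

```bash
python3 nut.py -.05 -.45
```

```text
t18.90 pos [546.5  89.5 138. ] yaw 0.110 F [-1.2  8.6  5.8] torque(ez) 0.49 gap 0.7 j6 1.56
-0.1 [546.9  86.2 137.6] 0.066 [[0.0001, 0.0033, 0.0005], 0.044]
-0.15 [547.8  83.2 137.4] 0.023 [[0.0006, 0.0063, 0.0007], 0.087]
-0.2 [548.5  80.3 137.1] -0.021 [[0.001, 0.0094, 0.0009], 0.131]
-0.25 [549.1  77.2 136.8] -0.065 [[0.0013, 0.0125, 0.0013], 0.175]
-0.3 [549.6  74.2 136.4] -0.109 [[0.0014, 0.0155, 0.0017], 0.219]
-0.35 [549.9  71.2 135.9] -0.153 [[0.0014, 0.0186, 0.0022], 0.263]
-0.4 [550.1  68.2 135.3] -0.198 [[0.0013, 0.0216, 0.0027], 0.308]
-0.45 [550.2  65.1 134.7] -0.243 [[0.001, 0.0246, 0.0033], 0.353]
```

>>> send_rows([
  [[0.0001,0.0017,0.0003],0.022],
  [[0.0001,0.0033,0.0005],0.044],
  [[0.0004,0.0048,0.0006],0.066],
  [[0.0006,0.0063,0.0007],0.087],
  [[0.0008,0.0079,0.0008],0.109],
  [[0.001,0.0094,0.0009],0.131],
  [[0.001,0.0094,0.0009],0.131],
  [[0.001,0.0094,0.0009],0.131],
])

```text
clock: 19.57
eef_pos: [549.1, 80.5, 137.5]
eef_rot: [-3.139, -0.003, -0.019]
wrist_force: [2.1, 9.2, 7.0]
finger_gap: 0.1
```

```bash
python3 nut.py -.2 -.6
```

```text
t19.57 pos [549.1  80.5 137.5] yaw -0.019 F [2.1 9.2 7. ] torque(ez) 0.52 gap 0.1 j6 1.67
-0.25 [549.1  77.2 136.8] -0.065 [[0.0001, 0.0032, 0.0008], 0.045]
-0.3 [549.6  74.2 136.4] -0.109 [[0.0006, 0.0063, 0.0012], 0.09]
-0.35 [549.9  71.2 135.9] -0.153 [[0.001, 0.0093, 0.0016], 0.134]
-0.4 [550.1  68.2 135.3] -0.198 [[0.0013, 0.0123, 0.0022], 0.179]
-0.45 [550.2  65.1 134.7] -0.243 [[0.0015, 0.0153, 0.0028], 0.224]
-0.5 [550.2  62.1 134. ] -0.289 [[0.0015, 0.0184, 0.0035], 0.27]
-0.55 [550.   59.1 133.3] -0.335 [[0.0014, 0.0214, 0.0042], 0.316]
-0.6 [549.7  56.1 132.5] -0.382 [[0.0011, 0.0243, 0.0051], 0.363]
```

>>> send_rows([
  [[0.0001,0.0016,0.0004],0.022],
  [[0.0001,0.0032,0.0008],0.045],
  [[0.0004,0.0048,0.001],0.067],
  [[0.0006,0.0063,0.0012],0.09],
  [[0.0008,0.0078,0.0014],0.112],
  [[0.001,0.0093,0.0016],0.134],
  [[0.0013,0.0123,0.0022],0.179],
  [[0.0013,0.0123,0.0022],0.179],
])

```text
clock: 20.23
eef_pos: [550.9, 68.3, 136.0]
eef_rot: [-3.138, -0.005, -0.201]
wrist_force: [4.3, 10.6, 10.6]
finger_gap: 0.3
```

```bash
python3 nut.py -.4 -.8
```

```text
t20.23 pos [550.9  68.3 136. ] yaw -0.201 F [ 4.3 10.6 10.6] torque(ez) 0.68 gap 0.3 j6 1.83
-0.45 [550.2  65.1 134.7] -0.243 [[-0.0, 0.0032, 0.0013], 0.042]
-0.5 [550.2  62.1 134. ] -0.289 [[0.0005, 0.0062, 0.002], 0.088]
-0.55 [550.   59.1 133.3] -0.335 [[0.001, 0.0091, 0.0028], 0.134]
-0.6 [549.7  56.1 132.5] -0.382 [[0.0013, 0.0121, 0.0036], 0.181]
-0.65 [549.3  53.2 131.6] -0.429 [[0.0014, 0.0151, 0.0045], 0.228]
-0.7 [548.8  50.3 130.6] -0.477 [[0.0015, 0.018, 0.0054], 0.276]
-0.75 [548.1  47.4 129.7] -0.526 [[0.0014, 0.021, 0.0064], 0.325]
-0.8 [547.3  44.6 128.6] -0.575 [[0.0012, 0.0239, 0.0074], 0.374]
```

>>> send_rows([
  [[0,0.0016,0.0006],0.021],
  [[0,0.0032,0.0013],0.042],
  [[0.0002,0.0042,0.0015],0.058],
  [[0.0003,0.005,0.0018],0.07],
  [[0.0003,0.005,0.0018],0.07],
  [[0.0003,0.005,0.0018],0.07],
  [[0.0003,0.005,0.0018],0.07],
  [[0.0003,0.005,0.0018],0.07],
])

```text
clock: 20.9
eef_pos: [551.0, 63.5, 135.0]
eef_rot: [-3.137, -0.007, -0.268]
wrist_force: [6.8, 11.1, 15.1]
finger_gap: 0.5
```

```bash
python3 nut.py -.48 -.68
```

```text
t20.90 pos [551.   63.5 135. ] yaw -0.268 F [ 6.8 11.1 15.1] torque(ez) 0.78 gap 0.5 j6 1.89
-0.505 [550.2  61.8 134. ] -0.293 [[-0.0003, 0.0018, 0.0011], 0.026]
-0.53 [550.1  60.3 133.6] -0.317 [[0.0, 0.0033, 0.0015], 0.049]
-0.555 [550.   58.8 133.2] -0.34 [[0.0003, 0.0048, 0.0018], 0.072]
-0.58 [549.9  57.3 132.8] -0.363 [[0.0006, 0.0062, 0.0022], 0.095]
-0.605 [549.7  55.8 132.4] -0.387 [[0.0008, 0.0077, 0.0027], 0.119]
-0.63 [549.5  54.4 131.9] -0.41 [[0.001, 0.0092, 0.0031], 0.142]
-0.655 [549.3  52.9 131.5] -0.434 [[0.0012, 0.0107, 0.0036], 0.166]
-0.68 [549.   51.4 131. ] -0.458 [[0.0013, 0.0121, 0.004], 0.19]
```

>>> send_rows([
  [[0,-0.004,-0.0005],0],
  [[0,-0.01,-0.001],0],
  [[0,-0.018,-0.003],0],
  [[0,-0.025,-0.02],0],
  [[0,-0.025,-0.045],0],
  [[0,-0.025,-0.07],0],
  [[0,-0.025,-0.1],0],
  [[0,-0.025,-0.12],0],
])

```text
clock: 21.57
eef_pos: [555.0, 86.4, 254.7]
eef_rot: [-3.141, -0.001, -0.268]
wrist_force: [-0.6, -0.4, 0.8]
finger_gap: 0.5
```

```bash
python3 mv.py 430 100 280 0.15; for c in scene wrist; do python3 snap.py $c ${c}11;done; python3 -c "
from h import *
crop('pics/scene11.png',225,105,100,85,7,'pics/s11c.png')"
```

```text
t21.57 pos [555.   86.4 254.7] rpy [-3.141e+00 -1.000e-03 -2.680e-01] F [-0.6 -0.4  0.8] gap 0.5 j6 1.93
shift m [-0.1242, 0.02, -0.0255] turn -0.418
```

View pics/s11c.png

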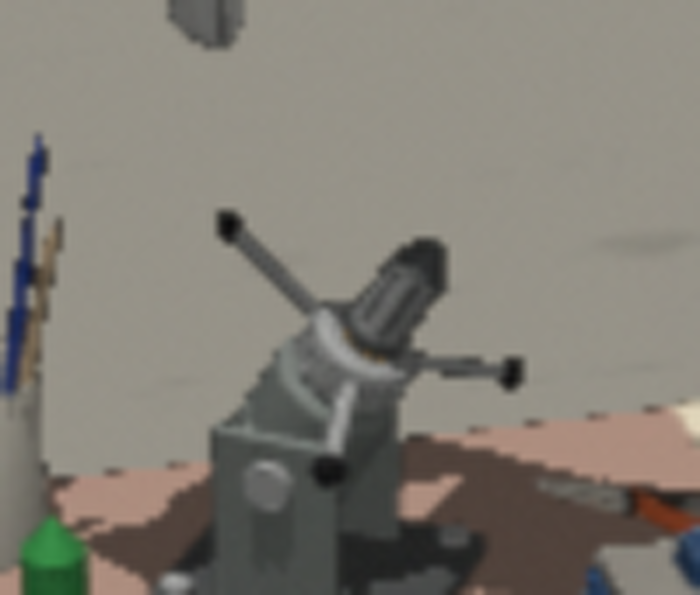

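View pics/wrist11.png

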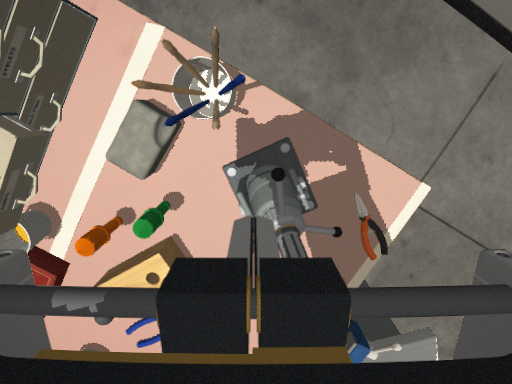

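```bash
python3 - <<'E'
from fit2 import *
import pickle
s=pickle.load(open("pics/wrist11.pkl","rb"))
p0=[519.257,71.357,.15305];F=frame(p0[2]);o=np.array([p0[0],p0[1],80])
sc=lambda x,y:np.array([225+x/7-.43,105+y/7-.43])
B=[sc(229,226),sc(512,373),sc(329,469)]
for a in np.arange(-.3,-.65,-.05):
    b=balls([*p0,a]); q=proj("scene",b); print(round(a,2),q.round(1).tolist(),proj("wrist",b[[0,2]],s).round(1).tolist())
print(B); print("tip",proj("scene",o+F[:,2]*117),sc(437,243))
E
```

```text
-0.3 [[258.5, 136.9], [269.9, 171.3], [298.2, 159.4]] [[283.3, 172.4], [334.5, 233.6]]
-0.35 [[259.4, 136.6], [268.7, 170.6], [298.6, 160.4]] [[287.2, 171.7], [332.7, 235.6]]
-0.4 [[260.3, 136.4], [267.5, 169.8], [298.9, 161.4]] [[291.1, 171.2], [330.8, 237.5]]
-0.45 [[261.2, 136.3], [266.3, 169.0], [299.1, 162.3]] [[294.9, 170.9], [328.7, 239.4]]
-0.5 [[262.2, 136.1], [265.2, 168.2], [299.3, 163.2]] [[298.7, 170.7], [326.7, 241.2]]
-0.55 [[263.2, 136.1], [264.0, 167.3], [299.4, 164.1]] [[302.4, 170.7], [324.5, 242.9]]
-0.6 [[264.2, 136.1], [262.9, 166.5], [299.5, 165.0]] [[306.0, 170.9], [322.2, 244.6]]
[array([257.28428571, 136.85571429]), array([297.71285714, 157.85571429]), array([271.57, 171.57])]
tip [[287.07105057 138.88837907]] [286.99857143 139.28428571]
```

```bash
python3 - <<'E'
from fit2 import *
p0=[519.257,71.357,.15305]
print(200+258/5-.4,85+297/5-.4,"and",200+432/5-.4,85+457/5-.4)
for a in np.arange(.2,.8,.05):
    b=balls([*p0,a]); print(round(a,2),proj("scene",b).round(1).tolist())
E
```

```text
251.2 144.0 and 286.0 176.0
0.2 [[252.3, 141.8], [282.4, 175.8], [292.1, 149.9]]
0.25 [[252.0, 142.6], [283.6, 176.0], [291.2, 149.0]]
0.3 [[251.7, 143.3], [284.7, 176.1], [290.3, 148.1]]
0.35 [[251.5, 144.1], [285.9, 176.2], [289.4, 147.2]]
0.4 [[251.3, 145.0], [287.0, 176.2], [288.4, 146.4]]
0.45 [[251.2, 145.8], [288.1, 176.2], [287.4, 145.5]]
0.5 [[251.2, 146.7], [289.1, 176.1], [286.4, 144.7]]
0.55 [[251.2, 147.6], [290.1, 175.9], [285.4, 144.0]]
0.6 [[251.3, 148.6], [291.1, 175.7], [284.3, 143.2]]
0.65 [[251.5, 149.5], [292.0, 175.5], [283.2, 142.5]]
0.7 [[251.7, 150.5], [292.8, 175.2], [282.1, 141.8]]
0.75 [[252.0, 151.5], [293.7, 174.9], [281.0, 141.2]]
0.8 [[252.3, 152.5], [294.4, 174.5], [279.9, 140.5]]
```

>>> send_rows([
  [[-0.01,0,-0.005],0],
  [[-0.03,0.005,-0.01],0],
  [[-0.05,0.008,-0.015],0],
  [[-0.075,0.012,-0.02],0],
  [[-0.095,0.015,-0.025],0],
  [[-0.11,0.018,-0.03],0],
  [[-0.115,0.02,-0.03],0],
  [[-0.115,0.02,-0.03],0],
])

```text
clock: 22.33
eef_pos: [437.6, 97.3, 281.9]
eef_rot: [3.141, 0.0, -0.268]
wrist_force: [-0.1, 0.5, -0.4]
finger_gap: 0.6
```

>>> send_rows([
  [[0,0,0],0],
  [[0,0,0],0],
  [[0,0,0],0],
  [[0,0,0],0],
  [[0,0,0],0],
  [[0,0,0],0],
  [[0,0,0],0],
  [[0,0,0],0],
])

```text
clock: 23.0
eef_pos: [438.6, 97.1, 282.2]
eef_rot: [3.142, 0.0, -0.268]
wrist_force: [0.2, -0.4, -0.5]
finger_gap: -0.1
```

```bash
for c in scene wrist top; do python3 snap.py $c ${c}12;done; python3 -c "
from h import *
crop('pics/scene12.png',225,105,100,85,7,'pics/s12c.png')
im=cv2.imread('pics/scene12.png');print(manip.read_state()['wrist_force'])"
```

```text
[ 0.20027266 -0.14393326  0.36099528]
```

View pics/s12c.png

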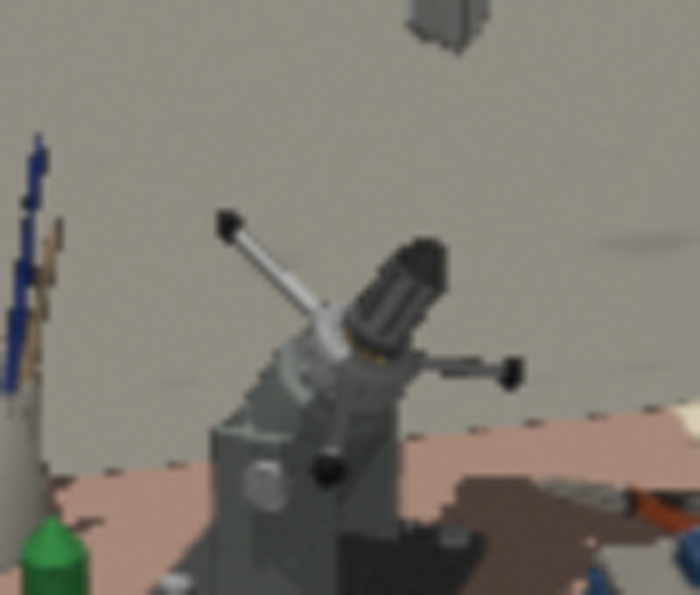

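View pics/scene12.png

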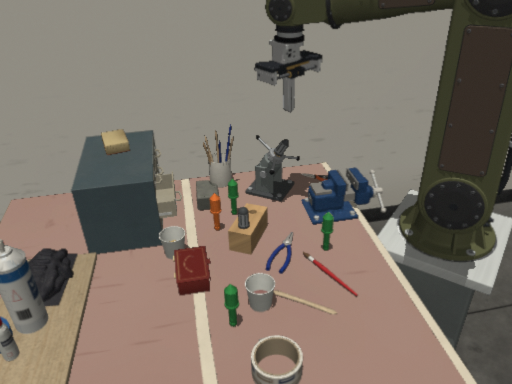

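```bash
sed -i 's/G=s\[.eef_pos.\]+np.array(\[0,0,13\])/G=s["eef_pos"]+np.array([0,0,13])+12.5*rot(s["eef_rot"])[:,1]/' nut.py; python3 nut.py -.24 -.24 back=30
```

```text
t23.15 pos [438.5  97.1 282.3] yaw -0.268 F [ 0.2 -0.1  0.4] torque(ez) -0.02 gap 0.5 j6 1.98
-0.24 [549.8  91.3 136.8] -0.056 [[0.1088, -0.0239, 0.1454], -0.212]
```

>>> send_rows([
  [[0.02,-0.006,0],-0.05],
  [[0.045,-0.012,0],-0.1],
  [[0.07,-0.018,0],-0.15],
  [[0.095,-0.0239,0],-0.212],
  [[0.108,-0.0239,0.01],-0.212],
  [[0.1088,-0.0239,0.03],-0.212],
  [[0.1088,-0.0239,0.06],-0.212],
  [[0.1088,-0.0239,0.085],-0.212],
])

```text
clock: 23.82
eef_pos: [549.7, 91.2, 195.6]
eef_rot: [3.142, 0.0, -0.056]
wrist_force: [0.0, -0.0, -0.2]
finger_gap: 0.5
```

>>> send_rows([
  [[0,0,0.02],0],
  [[0,0,0.04],0],
  [[0,0,0.055],0],
  [[0,0,0.06],0],
  [[0,0,0.06],0],
  [[0,0.004,0.06],0],
  [[0,0.008,0.06],0],
  [[0,0.01,0.06],0],
])

```text
clock: 24.48
eef_pos: [549.6, 80.8, 138.3]
eef_rot: [-3.141, -0.002, -0.056]
wrist_force: [-0.3, -1.0, -0.4]
finger_gap: 0.7
```

```bash
python3 nut.py -.24 -.44
```

```text
t24.48 pos [549.6  80.8 138.3] yaw -0.056 F [-0.3 -1.  -0.4] torque(ez) -0.06 gap 0.7 j6 1.71
-0.265 [549.3  76.3 136.7] -0.078 [[-0.0001, 0.0044, 0.0016], 0.021]
-0.29 [549.5  74.8 136.5] -0.1 [[0.0002, 0.0059, 0.0019], 0.043]
-0.315 [549.7  73.3 136.2] -0.122 [[0.0005, 0.0074, 0.0021], 0.066]
-0.34 [549.9  71.8 136. ] -0.144 [[0.0007, 0.0089, 0.0023], 0.088]
-0.365 [550.   70.3 135.7] -0.167 [[0.001, 0.0105, 0.0026], 0.11]
-0.39 [550.1  68.8 135.5] -0.189 [[0.0011, 0.012, 0.0029], 0.132]
-0.415 [550.2  67.2 135.2] -0.211 [[0.0013, 0.0135, 0.0031], 0.155]
-0.44 [550.2  65.7 134.8] -0.234 [[0.0014, 0.015, 0.0035], 0.178]
```

>>> send_rows([
  [[0,0.001,0],0],
  [[0,0.002,0],0],
  [[0,0.003,0],0],
  [[0,0.0035,0],0],
  [[0,0.004,0],0],
  [[0,0.0045,0],0],
  [[0,0.005,0],0],
  [[0,0.005,0],0],
])

```text
clock: 25.15
eef_pos: [549.0, 77.2, 137.4]
eef_rot: [-3.14, -0.0, -0.056]
wrist_force: [0.9, 7.4, 0.8]
finger_gap: 0.4
```

```bash
python3 nut.py -.28 -.44
```

```text
t25.15 pos [549.   77.2 137.4] yaw -0.056 F [0.9 7.4 0.8] torque(ez) 0.45 gap 0.4 j6 1.70
-0.3 [549.6  74.2 136.4] -0.109 [[0.0007, 0.003, 0.001], 0.053]
-0.32 [549.7  73.  136.2] -0.126 [[0.001, 0.0042, 0.0012], 0.071]
-0.34 [549.9  71.8 136. ] -0.144 [[0.0012, 0.0054, 0.0014], 0.088]
-0.36 [550.   70.6 135.8] -0.162 [[0.0013, 0.0066, 0.0016], 0.106]
-0.38 [550.1  69.4 135.6] -0.18 [[0.0015, 0.0078, 0.0018], 0.124]
-0.4 [550.1  68.2 135.3] -0.198 [[0.0016, 0.009, 0.002], 0.142]
-0.42 [550.2  66.9 135.1] -0.216 [[0.0017, 0.0102, 0.0023], 0.16]
-0.44 [550.2  65.7 134.8] -0.234 [[0.0018, 0.0114, 0.0025], 0.178]
```

>>> send_rows([
  [[0.0003,0.0018,0.0004],0.02],
  [[0.0005,0.003,0.0007],0.035],
  [[0.0007,0.0042,0.001],0.053],
  [[0.001,0.0054,0.0012],0.07],
  [[0.0012,0.0066,0.0014],0.088],
  [[0.0013,0.0078,0.0016],0.106],
  [[0.0014,0.009,0.0018],0.124],
  [[0.0014,0.009,0.0018],0.124],
])

```text
clock: 25.82
eef_pos: [550.2, 69.0, 136.3]
eef_rot: [-3.138, -0.001, -0.181]
wrist_force: [-0.7, 13.0, 6.3]
finger_gap: 0.4
```

```bash
python3 nut.py -.40 -.48
```

```text
t25.82 pos [550.2  69.  136.3] yaw -0.181 F [-0.7 13.   6.3] torque(ez) 0.82 gap 0.4 j6 1.81
-0.41 [550.2  67.6 135.2] -0.207 [[0.0002, 0.0014, 0.0011], 0.026]
-0.42 [550.2  66.9 135.1] -0.216 [[0.0004, 0.002, 0.0012], 0.035]
-0.43 [550.2  66.3 135. ] -0.225 [[0.0005, 0.0026, 0.0014], 0.044]
-0.44 [550.2  65.7 134.8] -0.234 [[0.0006, 0.0032, 0.0015], 0.053]
-0.45 [550.2  65.1 134.7] -0.243 [[0.0007, 0.0038, 0.0016], 0.062]
-0.46 [550.2  64.5 134.6] -0.252 [[0.0008, 0.0044, 0.0018], 0.071]
-0.47 [550.2  63.9 134.5] -0.261 [[0.0009, 0.005, 0.0019], 0.081]
-0.48 [550.2  63.3 134.3] -0.271 [[0.001, 0.0056, 0.002], 0.09]
```

>>> send_rows([
  [[0,-0.0005,0],0],
  [[0,-0.001,0],0],
  [[0,-0.0015,0],0],
  [[0,-0.002,0],0],
  [[0,-0.0025,0],0],
  [[0,-0.003,0],0],
  [[0,-0.0035,0],0],
  [[0,-0.004,0],0],
])

```text
clock: 26.48
eef_pos: [550.5, 71.2, 135.3]
eef_rot: [3.141, 0.0, -0.18]
wrist_force: [-0.1, 0.8, 1.3]
finger_gap: 0.2
```

```bash
python3 nut.py -.40 -.40
```

```text
t26.48 pos [550.5  71.2 135.3] yaw -0.180 F [-0.1  0.8  1.3] torque(ez) 0.06 gap 0.2 j6 1.81
-0.4 [550.1  68.2 135.3] -0.198 [[0.0002, 0.003, -0.0001], 0.018]
```

>>> send_rows([
  [[0,-0.002,0],0],
  [[0,-0.006,0],0],
  [[0,-0.013,0],0],
  [[0,-0.02,-0.005],0],
  [[0,-0.022,-0.03],0],
  [[0,-0.022,-0.06],0],
  [[0,-0.022,-0.09],0],
  [[0,-0.022,-0.12],0],
])

```text
clock: 27.15
eef_pos: [554.3, 93.5, 257.2]
eef_rot: [3.141, 0.0, -0.18]
wrist_force: [-0.4, -0.4, 0.9]
finger_gap: 0.3
```

>>> send_rows([
  [[-0.01,0,-0.005],0],
  [[-0.03,0.005,-0.01],0],
  [[-0.05,0.008,-0.015],0],
  [[-0.075,0.012,-0.02],0],
  [[-0.095,0.015,-0.025],0],
  [[-0.11,0.018,-0.03],0],
  [[-0.115,0.02,-0.03],0],
  [[-0.115,0.02,-0.03],0],
])

```text
clock: 27.82
eef_pos: [437.3, 94.1, 285.8]
eef_rot: [-3.141, -0.001, -0.18]
wrist_force: [1.2, 0.2, -0.1]
finger_gap: 0.6
```

```bash
python3 snap.py scene s13; python3 -c "
from h import *
crop('pics/s13.png',225,105,100,85,7,'pics/s13c.png')
print(manip.read_state()['wrist_force'])"
```

```text
[ 0.67715828 -0.36227361  0.46035878]
```

View pics/s13c.png

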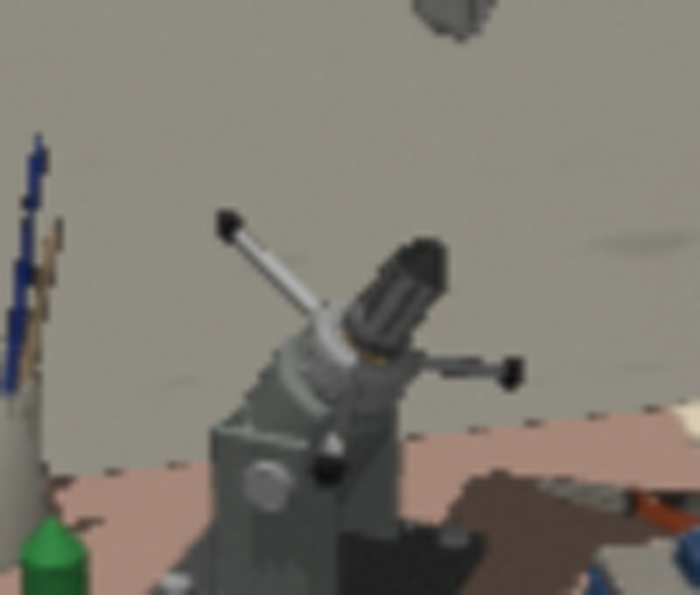

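```bash
python3 -c "
from cell import manip
print(manip.sign_off())"
```

```text
the job is handed in; nothing more can be done
None
```

I fitted the cone-headed cutter in the spindle collet, tightened the nut on it, moved the arm clear and handed the job in at about 28 s. Sign-off gives no verdict.

- **Fitting:** The gripper can only point down, so I tilted the cutter 30° in the grip by pressing its shank against the rack's edge. I then pushed it home along the head's axis. It stopped hard at about 59 N, and a test pull met about 21 N of resistance, so I take the catch to be in. After release the cutter's tip was about 2 to 3 pixels off the position I predicted. Once the nut was tight it was within half a pixel of it in the scene picture.
- **Tightening:** I pushed one arm all the way round instead of changing arms. The first push peaked at about 0.9 N m (14 N at 64 mm), slightly over the 11–13 N asked for. A second, slower push reached 0.82 N m (12.8 N).
- **Nut springs back (disagrees with the task text):** Both times the nut turned back about 0.15 to 0.25 rad when I let go, settling about 2.0 rad from its start. It held that angle in the pictures taken after each push. I estimate 45 to 60 N of grip per jaw from the torques; I could not measure jaw force or catch travel directly.
- **Other things:** In the last wide picture, taken before the second push, the ball-headed cutter was still in the rack. The pliers, snips and clay looked undisturbed, and the gripper was touching nothing when I handed in.

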